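Clear the bench after a calibration

ROBOT

A 6-joint arm with a two-finger parallel gripper is mounted at the origin on a cart in front of the work surface, level with it; the furniture and walls round the work are solid. World frame = base frame: x ahead of the robot, y to its left, z up, the work surface at z = 0. Lengths are in m, angles in rad, forces in N, time in s.
With the tool pointing down it reaches from about 0.3 to 0.875 m from the base axis. Payload 6.4 kg.
Tool frame: the origin (TCP) lies at the very end of the fingers, on their centre line; the grasp point (between the pads) lies env.pinch_z behind it (env.pinch_z is the distance from the TCP to the grasp point, in m); z points along the fingers, y is the line along which they close (so a half turn about z gives the same grasp; the last joint's range is limited). The gripper opens to 88 mm and grips with 3 to 60 N. Pads are 18 mm wide; open, the fingers measure 123 mm over their backs; the gripper's body (75 mm by 187 mm) begins 45 mm behind the grasp point.
Start: joints at [1.093, 0.181, 1.607, -0, 1.354, -0.206], TCP at [0.154, 0.554, 0.239] pointing down, gripper open.
Joint ranges: [-2.99, 2.99], [-0.89, 2.07], [0.3, 2.58], [-1.14, 4.28], [0, 2.63], [-3.12, 3.12]. Speed limits (rad/s): [2.57, 2.57, 3.01, 3.14, 3.14, 3.14].

INTERFACE

Orientations are given as a 3x3 rotation matrix whose columns are the frame's x, y, z axes.
In Python, from plant import env gives the robot as it stands. The module is installed in compiled form; this text tells all that it offers.
- The arm moves only by the tool play_rows, never from a script. Its argument "targets" is a list of rows, each an object with "travel": the shift along the tool's x, y, z in mm, a list of three; "dr": the turn, a rotation vector about the tool's x, y, z in rad, a list of three. A call has exactly 10 rows; each row is the pose to reach, as a shift and turn from the pose commanded when the call began, along the tool's axes at that moment; what a row does not reach only later rows make up. A row lasts 1/12 s, in which the tool goes at most 41.7 mm and 7.16 degrees, less where a joint would pass 70% of its speed; a pose out of reach is approached as far as the arm can. A call with a gripper value outside its range is refused whole. "hand" is the opening, from -1 (shut) to 1 (fully open), set as the call begins (left out, the last holds). The fingers move at their own pace and stop on an object; the grip force is fixed at half the most. Time passes only in rows, so rows that repeat a pose let the fingers close, or fill a call up. It gives the time, the measured TCP pose, the force, the opening and the grip force at its end, in the units of the state.
- env.read_state(): the state, without advancing time (a new reading comes with each control period).
- env.capture(name): name is "scene" or "top" or "wrist"; returns a dict with "frame" (400x640x3 uint8, blue, green, red), "range_z" (400x640 float32, m along the optical axis (not along the pixel's ray), 0 where there is no reading), "intrinsics" (3x3 intrinsics, pixels), "k1" (the pictures are not rectified: a ray, as slopes to the right and down, at radius r is drawn at 1 + k1 r^2 times it, then the intrinsics apply), "extrinsics" (4x4, takes a point from camera to world coordinates). Camera axes: x right, y up, looking along -z (the intrinsics and any distortion apply to the point x, -y, -z); pixel columns grow to the right and rows downward; lengths in m; the calibration is good to about 2 mm. A picture is of the moment at which its call begins.
- env.hand_in(): hands the job in; it is judged then, once.
Trained networks look in a picture, given as the dict that the camera call returned (one of the last four; its "shot" number tells which), for a name from the list of things; names that differ only in an ending like _2 or _b are one class to them, and where a whole thing is asked for, a point or a joint stands for the part that bears it (a point fixed in the world has none). Each returns a list of dicts, best first, with "confidence" (0 to 1); they miss things now and then, are a little off and sometimes report something else, mostly with a low value. They report only what shows in the picture. A call takes as long as a camera call.
- env.boxes_of(picture, target): "centre" ([x, y, z] in m, in the coordinates of the camera as it stood for that picture, good to about 4 mm: the middle of the surface that is visible of it).
The state is a dict: "time_s": time; "q": joint angles; "joint_velocities": joint speeds; "joint_torque": joint torques, N m; "position": TCP position; "ee_rot": TCP orientation; "ft_force": force on the tool from outside, world axes, zero at the start; "ft_torque": the same for the moment, N m; "grip_width": opening from 0.0 (shut) to 1.0 (fully open); "grip_force": force on a finger pad.
Only numpy, scipy, OpenCV 4.12 (cv2) and the standard library are available. Lean on these libraries where they do the work, as an engineer would, in place of code of your own. Each camera call takes 0.05 s, during which the arm holds its last target. There are 200 camera calls.

TASK

Clear the row of things at the front of the bench: put the round and the square steel reference block each down flat, fully home, in the recess of its own shape in the black holder, and sort the rest, the gauges (plug gauges and micrometer) into the grey tray and the pens and the screwdriver into the blue tray. Leave the V-block and the little glass vial standing where they are.

Things in the scene. Friction and masses are not known exactly. Their poses are not given: they have to be found in the camera images.
- plug_gauge_thick_mid (a point): Double-ended limit plug gauge (a gauge), 92 mm long: grey hexagon handle 17 mm across and 15 mm high in the middle (from 24 mm on the -y side of the origin to 34 mm on the +y side), ends about 14 mm thick; lies on the bench; origin at its middle, half-way up; its y axis runs along its length, x across; as found both are level
- plug_gauge_thin_mid (a point): Double-ended limit plug gauge (a gauge), like the other, but its two ends are thinner, about 10 mm; 92 mm long, handle 17 mm across, 15 mm high (from 24 mm on the -y side of the origin to 34 mm on the +y side); origin at its middle, half-way up; its y axis runs along its length, x across; as found both are level
- micrometer_mid (a point): Outside micrometer (a gauge), 115 x 40 mm, 15 mm high, 0.19 kg, lying flat: green C-shaped frame (y = -4 to 58 mm), round 13 mm thimble on the -y side; well gripped across the frame (x = -20 to 17 mm) at y = 10 mm; origin at its middle, half-way up; its y axis runs along its length, x across; as found both are level
- black_pen_mid (a point): Slim black pen, 145 mm long, 12 mm wide, 9 mm high, 15 g, lying; origin at its middle, half-way up; its y axis runs along its length, x across; as found both are level
- marker_pen_mid (a point): White marker pen with a red cap, 135 mm long, 17 mm thick at the cap, 15 g, lying; origin at its middle, half-way up; its y axis runs along its length, x across; as found both are level
- screwdriver_mid (a point): Small screwdriver, 148 mm long: red faceted handle 16 mm thick, from the origin to 70 mm on the +y side, and a thin steel shaft on the -y side; grip the handle, about 30 mm from the origin towards +y; origin at its middle, half-way up; its y axis runs along its length, x across; as found both are level
- round_block_mid (a point): Round steel hardness reference block: a plain disc 56 mm in diameter, 24 mm thick, about 0.4 kg, lying flat on the bench; the origin is at its centre, 12 mm above its underside; z is its axis
- square_block_mid (a point): Square steel hardness reference block, 56 x 56 mm and 24 mm thick, about 0.45 kg, lying flat on the bench; the origin is at its centre, 12 mm above its underside; x and y are square to its sides
- grey_tray: Grey open tray, fixed to the bench, 115 mm (its x) by 180 mm (its y) outside, 26 mm high, walls 4 mm thick, floor 4 mm above the bench; the origin is under its centre, on the bench
- blue_tray: Blue open tray, otherwise just like the grey one: 115 mm (x) by 180 mm (y), 26 mm high, walls 4 mm, floor 4 mm above the bench, fixed; the origin is under its centre, on the bench
- holder: Black holder for the two reference blocks: a plate 95 mm (its x) by 172 mm (its y), 12 mm thick, fixed to the bench, with a round and a square recess, each 8 mm deep, in its top; the origin is under its centre, on the bench
- round_recess (a point): Centre of the floor of the round recess in the black holder: 60 mm in diameter, its floor 4 mm above the bench, 8 mm below the holder's top, rim chamfered 1.5 mm; 42 mm from the holder's origin on its +y side
- square_recess (a point): Centre of the floor of the square recess in the black holder: 60 x 60 mm with its sides along the holder's x and y, its floor 4 mm above the bench, 8 mm below the holder's top, rim chamfered 1.5 mm; 42 mm from the holder's origin on its -y side
- v_block_mid (a point): Grey steel V-block, 44 x 36 mm and 34 mm high, standing loose beside the work: to be left alone; the origin is at its centre
- vial_mid (a point): Small amber glass vial with a black cap, 24 mm across and 54 mm high, standing loose beside the work: to be left alone; the origin is at its centre

How it is judged:
By the outcome, as a careful person would: the job done as asked, in the order asked, and still so for the second after the job is handed in, with the robot touching nothing.
Of plug_gauge_thick, plug_gauge_thin, micrometer, black_pen, marker_pen, screwdriver only 4 to 6 are there at a start; the rules pass over those that are not, and their reading is None.
At some moment in a run one of plug_gauge_thick, plug_gauge_thin, micrometer, black_pen, marker_pen, screwdriver, round_block, square_block may be knocked a few centimetres aside while the robot is not near it.
Once in a run the grip may slacken for a moment while it holds something.
It also fails if it takes over 208 s, if anything falls off the work surface, if the arm or the gripper's body presses on something with over 40 N, if the wrist force passes 120 N, or if a joint passes its speed limit or range.

## Working session

There is one attempt and no reset: what is moved stays moved. The work goes in short steps, Python scripts to look and compute and a tool call to move; the robot and the scene stay as the last step left them, time stands still between calls to the robot, and variables do not carry over. Pictures are saved under pics/ and viewed, at most 14 in all, crops included, and the job is handed in when it is done.

Besides the shell and the picture viewer there is one more tool, called after "Emit:" by a JSON object that holds its "api" and its "payload", one argument or row to a line. play_rows: Moves the arm, as the interface text tells. Its arguments: {"type":"object","properties":{"targets":{"type":"array","items":{"type":"object","properties":{"travel":{"type":"array","items":{"type":"number"}},"dr":{"type":"array","items":{"type":"number"}}}}},"hand":{"type":"number"}},"required":["targets"]}

```bash
mkdir -p pics; cat > h.py <<'E'
import numpy as np, cv2
from plant import env
def cloud(p):
    """world xyz for every pixel (HxWx3), nan without reading"""
    K=np.array(p["intrinsics"],float);k1=float(p["k1"]);z=p["range_z"].astype(float)
    h,w=z.shape;u,v=np.meshgrid(np.arange(w),np.arange(h))
    uv=np.stack([u,v],-1).reshape(-1,1,2).astype(float)
    s=cv2.undistortPoints(uv,K,np.array([k1,0,0,0,0])).reshape(h,w,2)
    c=np.stack([s[...,0]*z,-s[...,1]*z,-z],-1)
    E=np.array(p["extrinsics"]);W=c@E[:3,:3].T+E[:3,3]
    W[z<=0]=np.nan
    return W
def toworld(p,c):
    E=np.array(p["extrinsics"]);return E[:3,:3]@np.array(c)+E[:3,3]
E
python3 - <<'E'
from h import *
np.set_printoptions(precision=3,suppress=True)
s=env.read_state();print(s["time_s"],s["position"],s["ee_rot"],s["grip_width"],env.pinch_z)
names="plug_gauge_thick_mid plug_gauge_thin_mid micrometer_mid black_pen_mid marker_pen_mid screwdriver_mid round_block_mid square_block_mid grey_tray blue_tray holder round_recess square_recess v_block_mid vial_mid".split()
for c in ["top","scene"]:
    p=env.capture(c);cv2.imwrite(f"pics/{c}0.png",p["frame"]);np.savez(f"{c}0.npz",W=cloud(p),f=p["frame"])
    print(c,p["intrinsics"][0],p["k1"],np.array(p["extrinsics"])[:3,3])
    for n in names:
        try: print(n,[(round(d["confidence"],2),toworld(p,d["centre"])) for d in env.boxes_of(p,n)[:2]])
        except Exception as e: print(n,e)
print(env.read_state()["time_s"])
E
```

```text
0.0 [0.154 0.553 0.238] [[-0.963  0.268 -0.001]
 [ 0.268  0.963 -0.001]
 [ 0.    -0.002 -1.   ]] 1.0007301202000152 0.0187
top [392.029   0.    318.363] -0.08458180027962933 [0.397 0.115 0.994]
plug_gauge_thick_mid [(0.62, array([0.636, 0.263, 0.015])), (0.56, array([0.459, 0.284, 0.014]))]
plug_gauge_thin_mid [(0.73, array([0.456, 0.04 , 0.011]))]
micrometer_mid [(0.63, array([ 0.441, -0.045,  0.014]))]
black_pen_mid [(0.56, array([0.444, 0.37 , 0.011]))]
marker_pen_mid []
screwdriver_mid [(0.74, array([ 0.425, -0.138,  0.011]))]
round_block_mid [(0.62, array([0.45 , 0.208, 0.023]))]
square_block_mid [(0.72, array([0.45 , 0.119, 0.022])), (0.37, array([0.636, 0.263, 0.012]))]
grey_tray [(0.65, array([0.622, 0.052, 0.002]))]
blue_tray [(0.81, array([ 0.639, -0.151,  0.002]))]
holder [(0.79, array([0.64 , 0.26 , 0.009]))]
round_recess [(0.7, array([0.638, 0.265, 0.013])), (0.21, array([0.453, 0.038, 0.009]))]
square_recess [(0.79, array([0.638, 0.259, 0.012])), (0.67, array([ 0.422, -0.138,  0.013]))]
v_block_mid [(0.77, array([0.512, 0.443, 0.027]))]
vial_mid [(0.69, array([ 0.766, -
[... 278 characters left out ...]
012]))]
micrometer_mid [(0.78, array([ 0.441, -0.043,  0.012])), (0.67, array([0.446, 0.371, 0.005]))]
black_pen_mid [(0.67, array([0.445, 0.371, 0.006]))]
marker_pen_mid []
screwdriver_mid [(0.6, array([ 0.424, -0.136,  0.014]))]
round_block_mid [(0.66, array([0.455, 0.217, 0.024])), (0.28, array([ 0.764, -0.052,  0.032]))]
square_block_mid [(0.56, array([0.446, 0.129, 0.024]))]
grey_tray [(0.6, array([0.621, 0.051, 0.001]))]
blue_tray [(0.96, array([ 0.639, -0.151,  0.002]))]
holder [(0.85, array([0.635, 0.267, 0.009]))]
round_recess [(0.75, array([0.637, 0.267, 0.015]))]
square_recess [(0.62, array([0.637, 0.272, 0.011]))]
v_block_mid [(0.55, array([0.513, 0.451, 0.027]))]
vial_mid []
1.6
```

```bash
cat >> h.py <<'E'
def ortho(p,z=0.012,x=(0.3,0.82),y=(-0.26,0.5),s=1000):
    """picture seen from above on plane z: col=(y1-Y)*s, row=(x1-X)*s"""
    Y,X=np.meshgrid(np.arange(y[1],y[0],-1/s),np.arange(x[1],x[0],-1/s))
    E=np.linalg.inv(np.array(p["extrinsics"]));P=np.stack([X,Y,0*X+z],-1)@E[:3,:3].T+E[:3,3]
    P=np.stack([P[...,0],-P[...,1],-P[...,2]],-1).reshape(-1,1,3)
    uv=cv2.projectPoints(P,np.zeros(3),np.zeros(3),np.array(p["intrinsics"],float),np.array([float(p["k1"]),0,0,0,0]))[0].reshape(X.shape+(2,)).astype(np.float32)
    return cv2.remap(p["frame"],uv[...,0],uv[...,1],cv2.INTER_LINEAR)
def hmap(W,x=(0.3,0.82),y=(-0.26,0.5)): pass
E
python3 - <<'E'
from h import *
np.set_printoptions(precision=4,suppress=True)
p=env.capture("top");o=ortho(p);cv2.imwrite("pics/ortho0.png",o)
W=cloud(p);z=W[...,2]
fl=W[(abs(z)<0.004)&(W[...,0]>.35)&(W[...,0]<.8)&(abs(W[...,1]-.12)<.35)]
print("bench z",np.median(fl[:,2]))
# blobs of the front row
m=((z>0.005)&(W[...,0]>.33)&(W[...,0]<.56)&(W[...,1]>-.24)&(W[...,1]<.42)).astype(np.uint8)
n,l,st,c=cv2.connectedComponentsWithStats(m)
for i in range(1,n):
    if st[i,4]<25: continue
    q=W[l==i];t=np.median(q[:,2]);(cx,cy),(w,h),a=cv2.minAreaRect((q[:,:2]*1000).astype(np.float32))
    print(i,st[i,4],"rect",cx,cy,w,h,a,"mean",q.mean(0),"z95",np.percentile(q[:,2],95))
E
```

```text
bench z 0.00016220770607799917
1 101 rect 556.4108276367188 83.1462173461914 7.996220588684082 110.1751480102539 1.9877824783325195 mean [0.5566 0.0917 0.0254] z95 0.028055859326811206
12 263 rect 450.1680908203125 -139.99078369140625 15.131927490234375 144.84567260742188 86.16028594970703 mean [ 0.4307 -0.1386  0.0126] z95 0.017300613029269028
14 348 rect 454.3783264160156 -55.49617385864258 35.8032341003418 114.2083740234375 88.78646850585938 mean [ 0.4445 -0.0514  0.0126] z95 0.01631987148105686
16 172 rect 445.8965759277344 370.3625183105469 11.384746551513672 133.45774841308594 81.33837890625 mean [0.4471 0.3699 0.0076] z95 0.009983648650330627
17 218 rect 457.12628173828125 39.12914276123047 16.72543716430664 92.47068786621094 81.60114288330078 mean [0.4549 0.0398 0.0124] z95 0.016915398945574877
19 239 rect 458.0674133300781 285.5824279785156 92.08426666259766 17.123388290405273 16.634660720825195 mean [0.4573 0.2846 0.0126] z95 0.016048434435600323
22 533 rect 451.8491516113281 122.58402252197266 56.35934829711914 55.95442199707031 10.107880592346191 mean [0.4516 0.1224 0.0241] z95 0.027124901313821524
24 422 rect 453.55535888671875 211.07205200195312 54.163692474365234 53.95308303833008 0.2808612585067749 mean [0.4537 0.2113 0.0235] z95 0.026911941906229236
```

View pics/ortho0.png

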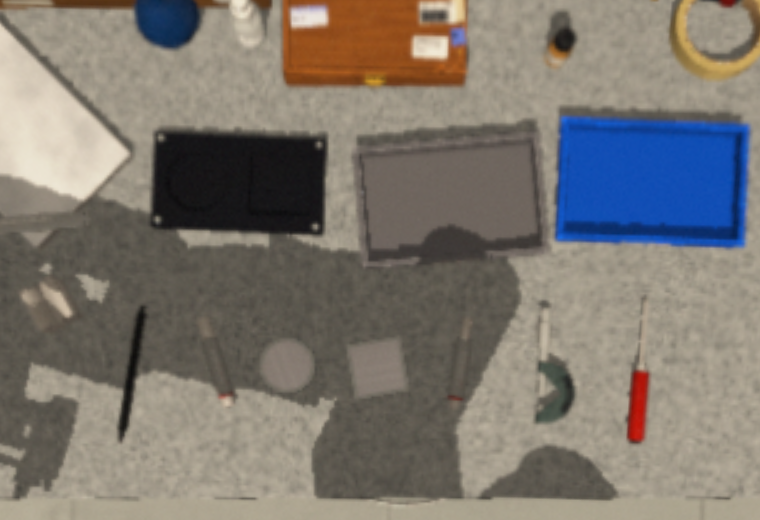

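```bash
cat >> h.py <<'E'
from scipy.spatial.transform import Rotation as Ro
def plan(xyz,yaw=0.0):
    """travel mm / dr to reach tool-down pose; yaw (deg) turns closing axis from world +y, ccw seen from above"""
    s=env.read_state();R=np.array(s["ee_rot"]);a=np.radians(yaw)
    T=np.array([[-np.cos(a),-np.sin(a),0],[-np.sin(a),np.cos(a),0],[0,0,-1]])
    tr=R.T@(np.array(xyz)-s["position"])*1000
    print("t",round(s["time_s"],2),"travel",tr.round(1),"dr",Ro.from_matrix(R.T@T).as_rotvec().round(3),"rows",round(np.linalg.norm(tr)/41.7,1))
E
python3 - <<'E'
from h import *
np.set_printoptions(precision=4,suppress=True)
p=env.capture("wrist");s=env.read_state()
E=np.array(p["extrinsics"]);print("cam in tool",np.array(s["ee_rot"]).T@(E[:3,3]-s["position"]),np.array(s["ee_rot"]).T@E[:3,:3],p["intrinsics"][0])
plan([0.60,0.26,0.25],0)
E
```

```text
cam in tool [ 0.0814 -0.0012 -0.1453] [[ 0.0011  0.9498  0.3128]
 [ 1.     -0.0008 -0.0011]
 [-0.0008  0.3128 -0.9498]] [327.0253   0.     325.1032]
t 1.7 travel [-508.2 -163.5  -11.3] dr [ 0.    -0.    -0.272] rows 12.8
```

Emit:
{"api": "play_rows", "payload": {
  "targets": [
    {"travel":[-500,-164,-11],"dr":[0,0,-0.272]},
    {"travel":[-500,-164,-11],"dr":[0,0,-0.272]},
    {"travel":[-500,-164,-11],"dr":[0,0,-0.272]},
    {"travel":[-500,-164,-11],"dr":[0,0,-0.272]},
    {"travel":[-500,-164,-11],"dr":[0,0,-0.272]},
    {"travel":[-500,-164,-11],"dr":[0,0,-0.272]},
    {"travel":[-500,-164,-11],"dr":[0,0,-0.272]},
    {"travel":[-500,-164,-11],"dr":[0,0,-0.272]},
    {"travel":[-500,-164,-11],"dr":[0,0,-0.272]},
    {"travel":[-500,-164,-11],"dr":[0,0,-0.272]}
  ]
}}

```text
time_s: 2.53
position: [0.4965, 0.3251, 0.2475]
ee_rot: [[-1.0, -0.0, 0.0], [-0.0, 1.0, 0.0], [-0.0, 0.0, -1.0]]
ft_force: [0.4, 0.2, 0.2]
grip_width: 1.0
grip_force: 0.0
```

Emit:
{"api": "play_rows", "payload": {
  "targets": [
    {"travel":[-30,-20,0],"dr":[0,0,0]},
    {"travel":[-60,-45,0],"dr":[0,0,0]},
    {"travel":[-80,-60,0],"dr":[0,0,0]},
    {"travel":[-94,-65,0],"dr":[0,0,0]},
    {"travel":[-94,-65,0],"dr":[0,0,0]},
    {"travel":[-94,-65,0],"dr":[0,0,0]},
    {"travel":[-94,-65,0],"dr":[0,0,0]},
    {"travel":[-94,-65,0],"dr":[0,0,0]},
    {"travel":[-94,-65,0],"dr":[0,0,0]},
    {"travel":[-94,-65,0],"dr":[0,0,0]}
  ]
}}

```text
time_s: 3.37
position: [0.5883, 0.2624, 0.2476]
ee_rot: [[-1.0, -0.002, 0.0], [-0.002, 1.0, 0.0], [-0.0, 0.0, -1.0]]
ft_force: [-0.1, 0.4, 0.4]
grip_width: 0.998
grip_force: 0.0
```

```bash
python3 - <<'E'
from h import *
np.set_printoptions(precision=4,suppress=True)
p=env.capture("wrist");print(env.read_state()["position"])
o=ortho(p,z=0.012,x=(.55,.73),y=(.14,.38),s=3000)
o=cv2.convertScaleAbs(o,alpha=2.5,beta=10);cv2.imwrite("pics/hold.png",o)
W=cloud(p);z=W[...,2]
m=((z>0.008)&(z<.017)&(abs(W[...,0]-.638)<.07)&(abs(W[...,1]-.26)<.105)).astype(np.uint8)
n,l,st,c=cv2.connectedComponentsWithStats(m);i=1+np.argmax(st[1:,4]);q=W[l==i]
print("holder",cv2.minAreaRect((q[:,:2]*1000).astype(np.float32)),np.median(q[:,2]))
m2=((z>0.000)&(z<.008)&(abs(W[...,0]-.638)<.036)&(abs(W[...,1]-.26)<.078)).astype(np.uint8)
m2=cv2.morphologyEx(m2,cv2.MORPH_OPEN,np.ones((3,3),np.uint8))
n,l,st,c=cv2.connectedComponentsWithStats(m2)
for i in range(1,n):
    if st[i,4]>200:
        q=(W[l==i][:,:2]*1000).astype(np.float32);print(st[i,4],cv2.minAreaRect(q),cv2.minEnclosingCircle(q),q.mean(0),np.median(W[l==i][:,2]))
E
```

```text
[0.5884 0.2623 0.2476]
holder ((637.0203857421875, 260.742431640625), (171.50741577148438, 95.8779525756836), 87.53966522216797) 0.011170155952809985
2184 ((636.5575561523438, 219.1296844482422), (60.29578399658203, 59.22502136230469), 88.14884185791016) ((636.5352172851562, 219.18905639648438), 41.48773193359375) [636.3469 218.8723] 0.0031978440964157417
1683 ((640.268310546875, 303.90740966796875), (57.53984069824219, 59.34778594970703), 0.30365148186683655) ((639.3552856445312, 303.6171875), 29.986080169677734) [640.0514 304.0657] 0.0033114957405995793
```

View pics/hold.png

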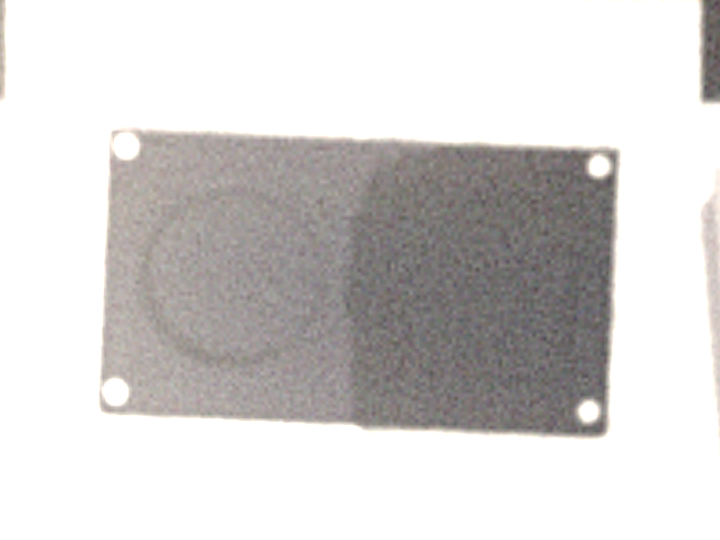

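Emit:
{"api": "play_rows", "payload": {
  "hand": 0.6,
  "targets": [
    {"travel":[36,-19,0],"dr":[0,0,0]},
    {"travel":[72,-38,0],"dr":[0,0,0]},
    {"travel":[108,-57,0],"dr":[0,0,0]},
    {"travel":[140,-74,0],"dr":[0,0,0]},
    {"travel":[168,-88,0],"dr":[0,0,0]},
    {"travel":[183,-95,0],"dr":[0,0,0]},
    {"travel":[183,-95,0],"dr":[0,0,0]},
    {"travel":[183,-95,0],"dr":[0,0,0]},
    {"travel":[183,-95,0],"dr":[0,0,0]},
    {"travel":[183,-95,0],"dr":[0,0,0]}
  ]
}}

```text
time_s: 4.25
position: [0.407, 0.1669, 0.2476]
ee_rot: [[-1.0, -0.0, 0.001], [-0.0, 1.0, 0.0], [-0.001, 0.0, -1.0]]
ft_force: [-0.5, 0.2, -0.3]
grip_width: 0.799
grip_force: 0.0
```

```bash
cat >> h.py <<'E'
def blobs(p,zmin=.006,zmax=.06,x=(.33,.56),y=(-.24,.42),nmin=40):
    W=cloud(p);z=W[...,2];out=[]
    m=((z>zmin)&(z<zmax)&(W[...,0]>x[0])&(W[...,0]<x[1])&(W[...,1]>y[0])&(W[...,1]<y[1])).astype(np.uint8)
    n,l,st,c=cv2.connectedComponentsWithStats(m)
    for i in range(1,n):
        if st[i,4]<nmin: continue
        q=W[l==i];(cx,cy),(w,h),a=cv2.minAreaRect((q[:,:2]*1000).astype(np.float32))
        print(st[i,4],"rect c (%.1f %.1f) size %.1f %.1f ang %.1f"%(cx,cy,w,h,a),"med",(np.median(q,0)*1000).round(1),"z95",round(np.percentile(q[:,2],95)*1000,1)); out.append(q)
    return out
E
python3 - <<'E'
from h import *
p=env.capture("wrist");print(env.read_state()["position"],env.read_state()["grip_width"])
for q in blobs(p,nmin=300):
    t=q[q[:,2]>.018]
    if len(t)>500: print("top:",cv2.minAreaRect((t[:,:2]*1000).astype(np.float32)),t[:,:2].mean(0)*1000)
plan([0.452,0.211,0.06],0)
E
```

```text
[0.40690007 0.16688714 0.24734119] 0.7975743669185049
1082 rect c (448.9 -141.5) size 17.4 148.0 ang 86.1 med [ 421.  -137.3   11.8] z95 15.6
576 rect c (447.3 369.8) size 11.4 134.4 ang 81.5 med [446.2 369.1   7.6] z95 9.1
1390 rect c (453.9 -56.5) size 37.6 114.9 ang 88.9 med [437.2 -48.9  12.3] z95 14.7
835 rect c (456.3 38.3) size 17.3 93.3 ang 81.4 med [450.7  40.6  12. ] z95 14.9
920 rect c (457.7 283.6) size 93.8 17.2 ang 16.7 med [453.4 281.3  13. ] z95 14.9
2257 rect c (450.4 122.1) size 56.5 56.3 ang 10.2 med [447.4 122.7  23.3] z95 24.6
1735 rect c (452.6 211.5) size 54.9 55.1 ang 1.9 med [450.  210.7  23.4] z95 24.6
487 rect c (553.7 106.3) size 63.2 12.3 ang 89.9 med [554.3 107.8  23.9] z95 26.3
top: ((450.4894104003906, 122.137939453125), (56.429901123046875, 56.26027297973633), 9.983449935913086) [449.00757356 122.42952842]
top: ((452.6867370605469, 211.5313262939453), (54.83729553222656, 55.03854751586914), 0.8233794569969177) [451.72033496 211.03679757]
t 4.3 travel [-45.1  44.1 187.4] dr [0.    0.    0.001] rows 4.7
```

Emit:
{"api": "play_rows", "payload": {
  "targets": [
    {"travel":[-15,15,20],"dr":[0,0,0]},
    {"travel":[-35,34,45],"dr":[0,0,0]},
    {"travel":[-45.7,44.5,75],"dr":[0,0,0]},
    {"travel":[-45.7,44.5,110],"dr":[0,0,0]},
    {"travel":[-45.7,44.5,145],"dr":[0,0,0]},
    {"travel":[-45.7,44.5,180],"dr":[0,0,0]},
    {"travel":[-45.7,44.5,210],"dr":[0,0,0]},
    {"travel":[-45.7,44.5,228],"dr":[0,0,0]},
    {"travel":[-45.7,44.5,237.5],"dr":[0,0,0]},
    {"travel":[-45.7,44.5,237.5],"dr":[0,0,0]}
  ]
}}

```text
time_s: 5.13
position: [0.4502, 0.2109, 0.0072]
ee_rot: [[-1.0, -0.0, -0.005], [-0.0, 1.0, -0.001], [0.005, -0.001, -1.0]]
ft_force: [-0.2, 0.6, 0.2]
grip_width: 0.798
grip_force: 0.0
```

Emit:
{"api": "play_rows", "payload": {
  "hand": -1,
  "targets": [
    {"travel":[0,0,0],"dr":[0,0,0]},
    {"travel":[0,0,0],"dr":[0,0,0]},
    {"travel":[0,0,0],"dr":[0,0,0]},
    {"travel":[0,0,0],"dr":[0,0,0]},
    {"travel":[0,0,0],"dr":[0,0,0]},
    {"travel":[0,0,0],"dr":[0,0,0]},
    {"travel":[0,0,0],"dr":[0,0,0]},
    {"travel":[0,0,0],"dr":[0,0,0]},
    {"travel":[0,0,0],"dr":[0,0,0]},
    {"travel":[0,0,0],"dr":[0,0,0]}
  ]
}}

```text
time_s: 5.97
position: [0.4532, 0.2114, 0.0112]
ee_rot: [[-1.0, -0.0, 0.003], [-0.0, 1.0, 0.001], [-0.003, 0.001, -1.0]]
ft_force: [0.5, 1.6, 6.7]
grip_width: 0.623
grip_force: 30.0
```

Emit:
{"api": "play_rows", "payload": {
  "targets": [
    {"travel":[0,0,-5],"dr":[0,0,0]},
    {"travel":[0,0,-15],"dr":[0,0,0]},
    {"travel":[0,0,-30],"dr":[0,0,0]},
    {"travel":[0,0,-45],"dr":[0,0,0]},
    {"travel":[0,0,-60],"dr":[0,0,0]},
    {"travel":[0,0,-70],"dr":[0,0,0]},
    {"travel":[-15,7,-72],"dr":[0,0,0]},
    {"travel":[-35,17,-72],"dr":[0,0,0]},
    {"travel":[-60,30,-72],"dr":[0,0,0]},
    {"travel":[-85,42,-72],"dr":[0,0,0]}
  ]
}}

```text
time_s: 6.8
position: [0.5368, 0.2534, 0.082]
ee_rot: [[-1.0, -0.0, -0.001], [-0.0, 1.0, -0.0], [0.001, -0.0, -1.0]]
ft_force: [1.3, -0.9, -4.1]
grip_width: 0.625
grip_force: 30.0
```

Emit:
{"api": "play_rows", "payload": {
  "targets": [
    {"travel":[-25,12,0],"dr":[0,0,0]},
    {"travel":[-50,25,0],"dr":[0,0,0]},
    {"travel":[-72,36,0],"dr":[0,0,0]},
    {"travel":[-88,44,0],"dr":[0,0,0]},
    {"travel":[-97,48,0],"dr":[0,0,0]},
    {"travel":[-101,50,0],"dr":[0,0,0]},
    {"travel":[-101,50,0],"dr":[0,0,0]},
    {"travel":[-101,50,0],"dr":[0,0,0]},
    {"travel":[-101,50,0],"dr":[0,0,0]},
    {"travel":[-101,50,0],"dr":[0,0,0]}
  ]
}}

```text
time_s: 7.63
position: [0.6368, 0.3028, 0.0817]
ee_rot: [[-1.0, -0.0, -0.001], [-0.0, 1.0, -0.0], [0.001, -0.0, -1.0]]
ft_force: [0.7, 0.7, -3.7]
grip_width: 0.624
grip_force: 30.0
```

```bash
python3 - <<'E'
from h import *
s=env.read_state();print(s["position"],s["ft_force"],s["grip_width"])
p=env.capture("wrist");cv2.imwrite("pics/w1.png",cv2.convertScaleAbs(p["frame"],alpha=1.8))
W=cloud(p);q=blobs(p,zmin=.05,zmax=.2,x=(.5,.75),y=(.2,.4),nmin=100)
p=env.capture("top");q=blobs(p,zmin=.05,zmax=.2,x=(.5,.75),y=(.2,.4),nmin=30)
plan([0.6392,0.3031,0.03],0)
E
```

```text
[0.63683689 0.30277726 0.08170649] [ 0.69473676  0.69852822 -3.70538179] 0.6240351169477681
75297 rect c (630.8 301.7) size 59.6 171.5 ang 0.0 med [613.8 300.3 160.9] z95 171.9
729 rect c (637.1 238.5) size 68.6 57.4 ang 1.0 med [637.2 233.2 188.1] z95 190.9
414 rect c (630.0 366.1) size 47.6 64.2 ang 13.5 med [619.7 372.7 188.1] z95 190.9
t 7.73 travel [-2.   0.2 51.9] dr [-0. -0.  0.] rows 1.2
```

View pics/w1.png

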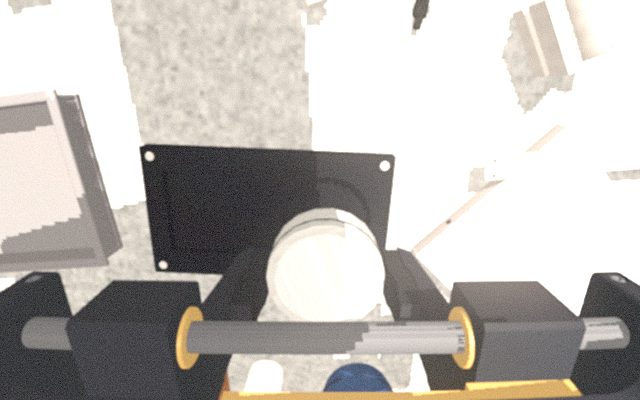

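```bash
python3 - <<'E'
from h import *
p=env.capture("wrist");W=cloud(p);P=env.read_state()["position"]
m=(abs(W[...,2]-(P[2]+.0135))<.006)&(abs(W[...,1]-P[1])<.024)&(abs(W[...,0]-P[0])<.05)
q=W[m];print(len(q),np.median(q[:,2]),q[:,0].min(),q[:,0].max(),np.percentile(q[:,0],[1,99]))
t=q[abs(q[:,1]-P[1])<.006];print(np.percentile(t[:,0],[0,2,98,100]))
E
```

```text
9102 0.09415316127529644 0.6088875355612043 0.6613429242047114 [0.61000795 0.65967249]
[0.60888754 0.60980721 0.65930555 0.66103603]
```

Emit:
{"api": "play_rows", "payload": {
  "targets": [
    {"travel":[-2.4,0.3,10],"dr":[0,0,0]},
    {"travel":[-2.4,0.3,25],"dr":[0,0,0]},
    {"travel":[-2.4,0.3,38],"dr":[0,0,0]},
    {"travel":[-2.4,0.3,46],"dr":[0,0,0]},
    {"travel":[-2.4,0.3,50],"dr":[0,0,0]},
    {"travel":[-2.4,0.3,54],"dr":[0,0,0]},
    {"travel":[-2.4,0.3,57],"dr":[0,0,0]},
    {"travel":[-2.4,0.3,60],"dr":[0,0,0]},
    {"travel":[-2.4,0.3,62],"dr":[0,0,0]},
    {"travel":[-2.4,0.3,62],"dr":[0,0,0]}
  ]
}}

```text
time_s: 8.62
position: [0.6401, 0.3034, 0.0197]
ee_rot: [[-1.0, -0.0, 0.0], [-0.0, 1.0, 0.0], [-0.0, 0.0, -1.0]]
ft_force: [-0.0, 0.4, -3.4]
grip_width: 0.627
grip_force: 30.0
```

Emit:
{"api": "play_rows", "payload": {
  "targets": [
    {"travel":[0.7,-0.2,1],"dr":[0,0,0]},
    {"travel":[0.7,-0.2,2],"dr":[0,0,0]},
    {"travel":[0.7,-0.2,3],"dr":[0,0,0]},
    {"travel":[0.7,-0.2,3.8],"dr":[0,0,0]},
    {"travel":[0.7,-0.2,4.4],"dr":[0,0,0]},
    {"travel":[0.7,-0.2,5],"dr":[0,0,0]},
    {"travel":[0.7,-0.2,5],"dr":[0,0,0]},
    {"travel":[0.7,-0.2,5],"dr":[0,0,0]},
    {"travel":[0.7,-0.2,5],"dr":[0,0,0]},
    {"travel":[0.7,-0.2,5],"dr":[0,0,0]}
  ]
}}

```text
time_s: 9.45
position: [0.6394, 0.3032, 0.0153]
ee_rot: [[-1.0, -0.0, 0.0], [-0.0, 1.0, -0.0], [-0.0, -0.0, -1.0]]
ft_force: [-3.9, -1.9, 3.6]
grip_width: 0.626
grip_force: 30.0
```

Contact at the expected floor height. Release (partly) and lift.

Emit:
{"api": "play_rows", "payload": {
  "hand": 0.6,
  "targets": [
    {"travel":[0,0,0],"dr":[0,0,0]},
    {"travel":[0,0,0],"dr":[0,0,0]},
    {"travel":[0,0,0],"dr":[0,0,0]},
    {"travel":[0,0,0],"dr":[0,0,0]},
    {"travel":[0,0,-5],"dr":[0,0,0]},
    {"travel":[0,0,-20],"dr":[0,0,0]},
    {"travel":[10,0,-50],"dr":[0,0,0]},
    {"travel":[30,0,-85],"dr":[0,0,0]},
    {"travel":[60,-20,-120],"dr":[0,0,0]},
    {"travel":[90,-40,-150],"dr":[0,0,0]}
  ]
}}

```text
time_s: 10.28
position: [0.5583, 0.2694, 0.1593]
ee_rot: [[-1.0, -0.001, 0.004], [-0.001, 1.0, 0.001], [-0.004, 0.001, -1.0]]
ft_force: [0.4, 0.2, 0.8]
grip_width: 0.802
grip_force: 0.0
```

```bash
python3 - <<'E'
from h import *
p=env.capture("wrist");print(env.read_state()["position"])
for q in blobs(p,zmin=.018,x=(.58,.7),y=(.25,.36),nmin=100):
    A=np.c_[q[:,:2]-q[:,:2].mean(0),np.ones(len(q))];print("tilt",np.linalg.lstsq(A,q[:,2],rcond=None)[0])
p=env.capture("top");blobs(p,nmin=60);plan([0.4504,0.1221,0.06],10)
E
```

```text
[0.55586943 0.26765651 0.16441119]
2452 rect c (638.7 302.2) size 54.7 55.9 ang 65.4 med [636.1 301.9  27.4] z95 28.6
tilt [0.04206551 0.00932977 0.02709802]
100 rect c (555.7 83.0) size 8.5 110.4 ang 1.6 med [556.9  94.6  26.1] z95 28.8
261 rect c (450.0 -140.9) size 15.8 144.7 ang 85.2 med [ 424.3 -138.9   12.8] z95 17.7
346 rect c (454.3 -55.4) size 35.9 114.0 ang 88.9 med [440.8 -49.1  12.9] z95 16.2
215 rect c (457.1 39.2) size 16.8 92.1 ang 82.1 med [453.4  39.3  13.1] z95 16.6
531 rect c (452.0 122.6) size 56.5 55.8 ang 10.1 med [451.7 122.6  24.1] z95 27.2
t 10.38 travel [ 108.6 -146.7  101.7] dr [ 0.001  0.008 -0.174] rows 5.0
```

Emit:
{"api": "play_rows", "payload": {
  "hand": 0.7,
  "targets": [
    {"travel":[20,-28,0],"dr":[0,0,-0.04]},
    {"travel":[45,-60,0],"dr":[0,0,-0.09]},
    {"travel":[70,-95,10],"dr":[0,0,-0.14]},
    {"travel":[92,-125,30],"dr":[0,0,-0.174]},
    {"travel":[104,-141,50],"dr":[0,0,-0.174]},
    {"travel":[108,-146,70],"dr":[0,0,-0.174]},
    {"travel":[108,-146,82],"dr":[0,0,-0.174]},
    {"travel":[108,-146,86],"dr":[0,0,-0.174]},
    {"travel":[108,-146,86],"dr":[0,0,-0.174]},
    {"travel":[108,-146,86],"dr":[0,0,-0.174]}
  ]
}}

```text
time_s: 11.22
position: [0.4512, 0.1232, 0.0705]
ee_rot: [[-0.985, -0.174, 0.001], [-0.174, 0.985, 0.0], [-0.001, -0.0, -1.0]]
ft_force: [-0.1, 0.2, 0.4]
grip_width: 0.849
grip_force: 0.0
```

```bash
python3 - <<'E'
from h import *
plan([0.4504,0.1221,0.010],10)
E
```

```text
t 11.22 travel [ 1.  -0.9 60.5] dr [-0.     0.001 -0.   ] rows 1.5
```

Emit:
{"api": "play_rows", "payload": {
  "targets": [
    {"travel":[1,-0.9,10],"dr":[0,0,0]},
    {"travel":[1,-0.9,24],"dr":[0,0,0]},
    {"travel":[1,-0.9,38],"dr":[0,0,0]},
    {"travel":[1,-0.9,48],"dr":[0,0,0]},
    {"travel":[1,-0.9,55],"dr":[0,0,0]},
    {"travel":[1,-0.9,59],"dr":[0,0,0]},
    {"travel":[1,-0.9,60.5],"dr":[0,0,0]},
    {"travel":[1,-0.9,60.5],"dr":[0,0,0]},
    {"travel":[1,-0.9,60.5],"dr":[0,0,0]},
    {"travel":[1,-0.9,60.5],"dr":[0,0,0]}
  ]
}}

```text
time_s: 12.05
position: [0.4498, 0.1219, 0.0098]
ee_rot: [[-0.985, -0.173, 0.001], [-0.173, 0.985, 0.0], [-0.001, -0.0, -1.0]]
ft_force: [-0.6, 0.1, -0.1]
grip_width: 0.85
grip_force: 0.0
```

Emit:
{"api": "play_rows", "payload": {
  "hand": -1,
  "targets": [
    {"travel":[0,0,0],"dr":[0,0,0]},
    {"travel":[0,0,0],"dr":[0,0,0]},
    {"travel":[0,0,0],"dr":[0,0,0]},
    {"travel":[0,0,0],"dr":[0,0,0]},
    {"travel":[0,0,0],"dr":[0,0,0]},
    {"travel":[0,0,0],"dr":[0,0,0]},
    {"travel":[0,0,0],"dr":[0,0,0]},
    {"travel":[0,0,0],"dr":[0,0,0]},
    {"travel":[0,0,0],"dr":[0,0,0]},
    {"travel":[0,0,0],"dr":[0,0,0]}
  ]
}}

```text
time_s: 12.88
position: [0.4495, 0.122, 0.0096]
ee_rot: [[-0.985, -0.173, 0.0], [-0.173, 0.985, 0.0], [-0.0, -0.0, -1.0]]
ft_force: [-0.6, 0.5, 5.5]
grip_width: 0.632
grip_force: 30.0
```

Emit:
{"api": "play_rows", "payload": {
  "targets": [
    {"travel":[0,0,-4],"dr":[0,0,0]},
    {"travel":[0,0,-12],"dr":[0,0,0]},
    {"travel":[0,0,-24],"dr":[0,0,0]},
    {"travel":[0,0,-38],"dr":[0,0,0]},
    {"travel":[0,0,-52],"dr":[0,0,0]},
    {"travel":[0,0,-62],"dr":[0,0,0]},
    {"travel":[0,0,-68],"dr":[0,0,0]},
    {"travel":[0,0,-70],"dr":[0,0,0]},
    {"travel":[0,0,-70],"dr":[0,0,0]},
    {"travel":[0,0,-70],"dr":[0,0,0]}
  ]
}}

```text
time_s: 13.72
position: [0.4488, 0.1219, 0.0788]
ee_rot: [[-0.985, -0.173, -0.001], [-0.173, 0.985, 0.0], [0.001, 0.0, -1.0]]
ft_force: [0.5, -0.5, -4.5]
grip_width: 0.634
grip_force: 30.0
```

```bash
python3 - <<'E'
from h import *
plan([0.6358,0.2189,0.08],-2.3)
E
```

```text
t 13.72 travel [-201.    63.2   -1.4] dr [ 0.    -0.001  0.214] rows 5.1
```

Emit:
{"api": "play_rows", "payload": {
  "targets": [
    {"travel":[-14,4,0],"dr":[0,0,0.02]},
    {"travel":[-36,11,0],"dr":[0,0,0.04]},
    {"travel":[-64,20,0],"dr":[0,0,0.07]},
    {"travel":[-96,30,0],"dr":[0,0,0.1]},
    {"travel":[-130,41,0],"dr":[0,0,0.14]},
    {"travel":[-160,50,0],"dr":[0,0,0.18]},
    {"travel":[-182,57,0],"dr":[0,0,0.205]},
    {"travel":[-195,61,0],"dr":[0,0,0.214]},
    {"travel":[-201,63.2,0],"dr":[0,0,0.214]},
    {"travel":[-201,63.2,0],"dr":[0,0,0.214]}
  ]
}}

```text
time_s: 14.55
position: [0.6363, 0.2193, 0.0777]
ee_rot: [[-0.999, 0.039, -0.002], [0.039, 0.999, -0.0], [0.002, -0.0, -1.0]]
ft_force: [-0.7, 1.0, -4.6]
grip_width: 0.631
grip_force: 30.0
```

```bash
python3 - <<'E'
from h import *
p=env.capture("wrist");s=env.read_state();P=s["position"];R=np.array(s["ee_rot"])
W=cloud(p);q=(W.reshape(-1,3)-P)@R   # tool coords
m=(abs(q[:,2]+.0137)<.005)&(abs(q[:,1])<.02)&(abs(q[:,0])<.05);t=q[m]
print(len(t),np.median(t[:,2]),np.percentile(t[:,0],[0,1,99,100]))
for y in(-.015,0,.015): 
    e=t[abs(t[:,1]-y)<.004,0];print(y,e.min(),e.max())
print(s["ft_force"],s["grip_width"]);plan([0.6358,0.2189,0.02],-2.3)
E
```

```text
8486 -0.013872685215551031 [-0.02383842 -0.02215803  0.02590528  0.02646724]
-0.015 -0.02336832808842102 0.02620246899078327
0 -0.023185836231226664 0.02646723826383612
0.015 -0.02313413482017961 0.026340972392153966
[-0.19531027  0.87791865 -5.72003012] 0.6310282148438704
t 14.6 travel [-0.6  0.1 57.7] dr [-0.001 -0.003  0.001] rows 1.4
```

Emit:
{"api": "play_rows", "payload": {
  "targets": [
    {"travel":[0.6,0,10],"dr":[0,0,0]},
    {"travel":[0.6,0,24],"dr":[0,0,0]},
    {"travel":[0.6,0,36],"dr":[0,0,0]},
    {"travel":[0.6,0,44],"dr":[0,0,0]},
    {"travel":[0.6,0,49],"dr":[0,0,0]},
    {"travel":[0.6,0,53],"dr":[0,0,0]},
    {"travel":[0.6,0,56],"dr":[0,0,0]},
    {"travel":[0.6,0,58],"dr":[0,0,0]},
    {"travel":[0.6,0,59],"dr":[0,0,0]},
    {"travel":[0.6,0,59],"dr":[0,0,0]}
  ]
}}

```text
time_s: 15.43
position: [0.6359, 0.2191, 0.0205]
ee_rot: [[-0.999, 0.04, 0.0], [0.04, 0.999, 0.0], [-0.0, 0.0, -1.0]]
ft_force: [-0.6, -0.7, -4.4]
grip_width: 0.632
grip_force: 30.0
```

Emit:
{"api": "play_rows", "payload": {
  "targets": [
    {"travel":[0,0,1],"dr":[0,0,0]},
    {"travel":[0,0,2],"dr":[0,0,0]},
    {"travel":[0,0,3],"dr":[0,0,0]},
    {"travel":[0,0,3.7],"dr":[0,0,0]},
    {"travel":[0,0,4.4],"dr":[0,0,0]},
    {"travel":[0,0,4.8],"dr":[0,0,0]},
    {"travel":[0,0,4.8],"dr":[0,0,0]},
    {"travel":[0,0,4.8],"dr":[0,0,0]},
    {"travel":[0,0,4.8],"dr":[0,0,0]},
    {"travel":[0,0,4.8],"dr":[0,0,0]}
  ]
}}

```text
time_s: 16.27
position: [0.6358, 0.219, 0.0156]
ee_rot: [[-0.999, 0.04, 0.0], [0.04, 0.999, 0.0], [-0.0, 0.0, -1.0]]
ft_force: [-0.2, 0.2, -4.5]
grip_width: 0.633
grip_force: 30.0
```

Emit:
{"api": "play_rows", "payload": {
  "targets": [
    {"travel":[0.8,0,0.5],"dr":[0,0,0]},
    {"travel":[0.8,0,1],"dr":[0,0,0]},
    {"travel":[0.8,0,1.5],"dr":[0,0,0]},
    {"travel":[0.8,0,2],"dr":[0,0,0]},
    {"travel":[0.8,0,2.2],"dr":[0,0,0]},
    {"travel":[0.8,0,2.2],"dr":[0,0,0]},
    {"travel":[0.8,0,2.2],"dr":[0,0,0]},
    {"travel":[0.8,0,2.2],"dr":[0,0,0]},
    {"travel":[0.8,0,2.2],"dr":[0,0,0]},
    {"travel":[0.8,0,2.2],"dr":[0,0,0]}
  ]
}}

```text
time_s: 17.1
position: [0.6349, 0.2191, 0.0137]
ee_rot: [[-0.999, 0.04, -0.0], [0.04, 0.999, -0.0], [0.0, -0.0, -1.0]]
ft_force: [-4.1, 0.2, 2.1]
grip_width: 0.634
grip_force: 30.0
```

Emit:
{"api": "play_rows", "payload": {
  "hand": 0.6,
  "targets": [
    {"travel":[0,0,0],"dr":[0,0,0]},
    {"travel":[0,0,0],"dr":[0,0,0]},
    {"travel":[0,0,0],"dr":[0,0,0]},
    {"travel":[0,0,0],"dr":[0,0,0]},
    {"travel":[0,0,-5],"dr":[0,0,0]},
    {"travel":[0,0,-20],"dr":[0,0,0]},
    {"travel":[15,0,-50],"dr":[0,0,0]},
    {"travel":[40,-10,-85],"dr":[0,0,0]},
    {"travel":[75,-20,-120],"dr":[0,0,0]},
    {"travel":[110,-30,-155],"dr":[0,0,0]}
  ]
}}

```text
time_s: 17.93
position: [0.5375, 0.1966, 0.1571]
ee_rot: [[-0.999, 0.04, 0.002], [0.04, 0.999, 0.0], [-0.002, 0.0, -1.0]]
ft_force: [0.8, -0.5, 0.7]
grip_width: 0.8
grip_force: 0.0
```

Emit:
{"api": "play_rows", "payload": {
  "targets": [
    {"travel":[30,-12,-15],"dr":[0,0,-0.03]},
    {"travel":[60,-25,-30],"dr":[0,0,-0.04]},
    {"travel":[90,-40,-45],"dr":[0,0,-0.04]},
    {"travel":[115,-55,-60],"dr":[0,0,-0.04]},
    {"travel":[125,-65,-70],"dr":[0,0,-0.04]},
    {"travel":[130,-70,-75],"dr":[0,0,-0.04]},
    {"travel":[130,-70,-75],"dr":[0,0,-0.04]},
    {"travel":[130,-70,-75],"dr":[0,0,-0.04]},
    {"travel":[130,-70,-75],"dr":[0,0,-0.04]},
    {"travel":[130,-70,-75],"dr":[0,0,-0.04]}
  ]
}}

```text
time_s: 18.77
position: [0.4055, 0.1324, 0.2287]
ee_rot: [[-1.0, -0.0, -0.001], [-0.0, 1.0, 0.0], [0.001, 0.0, -1.0]]
ft_force: [0.7, -0.3, -1.0]
grip_width: 0.799
grip_force: 0.0
```

```bash
python3 - <<'E'
from h import *
s=env.read_state();print(s["position"])
p=env.capture("wrist");blobs(p,zmin=.018,x=(.58,.7),y=(.17,.36),nmin=100)
blobs(p,nmin=100)
p=env.capture("top");print("top");blobs(p,nmin=60);blobs(p,zmin=.018,x=(.58,.7),y=(.17,.36))
cv2.imwrite("pics/o2.png",ortho(p))
for n in ["plug_gauge_thick_mid","plug_gauge_thin_mid","grey_tray","blue_tray"]: print(n,[(round(d["confidence"],2),toworld(p,d["centre"]).round(3)) for d in env.boxes_of(p,n)[:2]])
# trays: rim points z 20-32
W=cloud(p)
for y in((-.055,.15),(-.26,-.05)):
    m=(W[...,2]>.018)&(W[...,2]<.032)&(W[...,0]>.54)&(W[...,0]<.72)&(W[...,1]>y[0])&(W[...,1]<y[1])
    print("tray",cv2.minAreaRect((W[m][:,:2]*1000).astype(np.float32)))
E
```

```text
[0.40547129 0.13235898 0.22869007]
332 rect c (656.8 216.8) size 55.0 16.4 ang 88.8 med [656.1 218.6  27.5] z95 28.7
1160 rect c (449.5 -141.5) size 17.7 147.8 ang 86.6 med [ 421.3 -137.6   12.1] z95 15.5
602 rect c (448.2 369.4) size 11.2 131.8 ang 80.8 med [446.6 368.6   7.6] z95 9.2
1511 rect c (453.6 -56.4) size 37.4 114.7 ang 88.7 med [437.4 -49.1  12.4] z95 14.6
911 rect c (456.4 38.6) size 17.2 93.0 ang 81.3 med [450.7  40.4  12.2] z95 14.7
970 rect c (457.6 284.2) size 93.9 17.6 ang 16.7 med [452.6 281.1  12.9] z95 15.0
823 rect c (554.1 88.9) size 11.8 98.0 ang 0.0 med [555.4  91.9  20. ] z95 26.1
top
97 rect c (556.1 82.9) size 8.3 110.5 ang 1.9 med [557.   95.8  25.9] z95 28.4
262 rect c (450.2 -139.8) size 15.5 144.8 ang 86.5 med [ 424.3 -139.1   12.7] z95 16.6
345 rect c (454.2 -55.7) size 36.1 114.0 ang 88.5 med [441.1 -49.3  13.3] z95 16.0
156 rect c (447.0 370.7) size 10.8 135.1 ang 80.4 med [447.4 369.7   8.1] z95 10.5
389 rect c (640.3 303.5) size 54.7 55.0 ang 58.7 med [639.5 302.8  28.2] z95 31.3
498 rect c (637.3 219.2) size 56.4 56.8 ang 87.8 med [636.1 218.6  28.3] z95 31.2
plug_gauge_thick_mid []
plug_gauge_thin_mid []
grey_tray [(0.64, array([0.624, 0.055, 0.003]))]
blue_tray [(0.9, array([ 0.64 , -0.153,  0.001]))]
tray ((617.792724609375, 50.10369110107422), (121.41902160644531, 186.14907836914062), 4.825018882751465)
tray ((636.2764892578125, -148.64736938476562), (184.26979064941406, 122.78543090820312), 87.62218475341797)
```

View pics/o2.png

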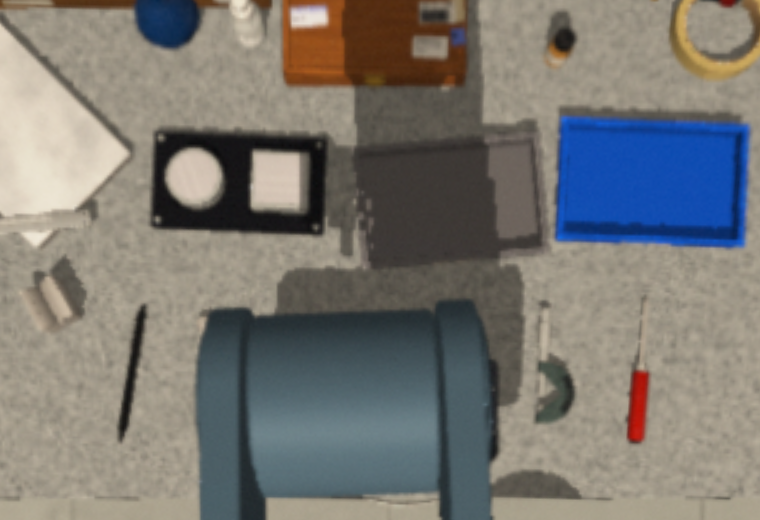

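Emit:
{"api": "play_rows", "payload": {
  "targets": [
    {"travel":[-20,-25,-10],"dr":[0,0,0]},
    {"travel":[-45,-55,-20],"dr":[0,0,0]},
    {"travel":[-70,-90,-30],"dr":[0,0,0]},
    {"travel":[-100,-125,-40],"dr":[0,0,0]},
    {"travel":[-125,-155,-45],"dr":[0,0,0]},
    {"travel":[-140,-172,-50],"dr":[0,0,0]},
    {"travel":[-150,-180,-50],"dr":[0,0,0]},
    {"travel":[-150,-180,-50],"dr":[0,0,0]},
    {"travel":[-150,-180,-50],"dr":[0,0,0]},
    {"travel":[-150,-180,-50],"dr":[0,0,0]}
  ]
}}

```text
time_s: 19.9
position: [0.5545, -0.047, 0.2788]
ee_rot: [[-1.0, -0.001, -0.001], [-0.001, 1.0, 0.001], [0.001, 0.001, -1.0]]
ft_force: [0.4, 0.5, 0.2]
grip_width: 0.798
grip_force: 0.0
```

```bash
python3 - <<'E'
from h import *
s=env.read_state();print(s["position"],s["q"])
p=env.capture("wrist");W=cloud(p);F=cv2.cvtColor(p["frame"],cv2.COLOR_BGR2HSV)
cv2.imwrite("pics/tr.png",ortho(p,z=.026,x=(.52,.75),y=(-.26,.16),s=1800))
for y in((-.055,.15),(-.26,-.052)):
    m=(W[...,2]>.021)&(W[...,2]<.032)&(W[...,0]>.54)&(W[...,0]<.72)&(W[...,1]>y[0])&(W[...,1]<y[1])
    m=cv2.morphologyEx(m.astype(np.uint8),cv2.MORPH_OPEN,np.ones((2,2),np.uint8))>0
    print("rim",m.sum(),cv2.minAreaRect((W[m][:,:2]*1000).astype(np.float32)))
    m=(W[...,2]>.001)&(W[...,2]<.007)&(W[...,0]>.54)&(W[...,0]<.72)&(W[...,1]>y[0])&(W[...,1]<y[1])
    n,l,st,c=cv2.connectedComponentsWithStats(cv2.morphologyEx(m.astype(np.uint8),cv2.MORPH_OPEN,np.ones((3,3),np.uint8)))
    i=1+np.argmax(st[1:,4]);print("floor",st[i,4],cv2.minAreaRect((W[l==i][:,:2]*1000).astype(np.float32)))
E
```

```text
[ 0.55448636 -0.04704857  0.27875457] [-2.98090055e-01  1.08730492e-01  1.60674377e+00  2.47174989e-04
  1.42771962e+00 -1.86966507e+00]
rim 2350 ((615.3451538085938, 56.49631118774414), (153.20663452148438, 197.34849548339844), 4.741899490356445)
floor 8918 ((619.048095703125, 50.52358627319336), (103.47804260253906, 172.8606414794922), 4.643805503845215)
rim 2222 ((626.5498046875, -153.35751342773438), (196.59107971191406, 170.01016235351562), 87.91862487792969)
floor 8426 ((637.9430541992188, -150.66165161132812), (172.68923950195312, 103.52987670898438), 87.68496704101562)
```

View pics/tr.png

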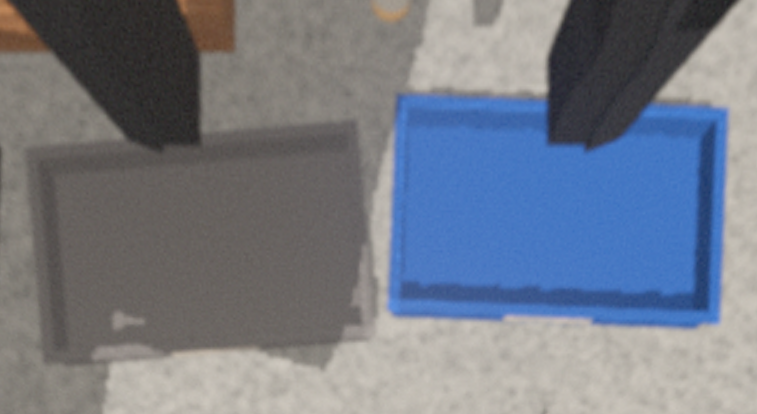

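Emit:
{"api": "play_rows", "payload": {
  "hand": 0.4,
  "targets": [
    {"travel":[12,-1,15],"dr":[0,0,0.01]},
    {"travel":[32,-3,40],"dr":[0,0,0.02]},
    {"travel":[56,-5,72],"dr":[0,0,0.023]},
    {"travel":[80,-7,106],"dr":[0,0,0.023]},
    {"travel":[98,-8,140],"dr":[0,0,0.023]},
    {"travel":[108,-9,172],"dr":[0,0,0.023]},
    {"travel":[110.9,-9.2,200],"dr":[0,0,0.023]},
    {"travel":[110.9,-9.2,220],"dr":[0,0,0.023]},
    {"travel":[110.9,-9.2,228],"dr":[0,0,0.023]},
    {"travel":[110.9,-9.2,229],"dr":[0,0,0.023]}
  ]
}}

```text
time_s: 20.78
position: [0.4428, -0.0558, 0.0491]
ee_rot: [[-1.0, 0.022, -0.003], [0.022, 1.0, 0.001], [0.003, 0.001, -1.0]]
ft_force: [-0.5, 0.1, -0.4]
grip_width: 0.701
grip_force: 0.0
```

```bash
python3 - <<'E'
from h import *
p=env.capture("wrist");blobs(p,x=(.36,.54),y=(-.1,-.01),nmin=100)
p=env.capture("top");blobs(p,nmin=60)
plan([0.4436,-0.0562,0.004],-1.3)
E
```

```text
5278 rect c (451.7 -57.3) size 37.6 112.5 ang 88.6 med [432.2 -52.1  12.7] z95 14.6
483 rect c (438.1 -89.7) size 23.3 10.1 ang 32.0 med [432.9 -89.8  54.6] z95 59.4
491 rect c (439.4 -23.4) size 11.2 23.9 ang 53.2 med [434.3 -23.   54.7] z95 59.4
105 rect c (556.0 83.1) size 8.4 110.2 ang 1.8 med [557.3  93.3  25.8] z95 28.3
154 rect c (446.9 371.0) size 12.0 135.6 ang 80.2 med [451.2 369.6   8.2] z95 11.0
216 rect c (457.3 39.3) size 16.7 92.5 ang 81.0 med [453.5  39.5  12.6] z95 17.0
235 rect c (458.0 285.5) size 92.0 16.8 ang 16.9 med [457.1 284.1  13. ] z95 16.6
80 rect c (392.7 -136.0) size 14.8 29.4 ang 89.8 med [ 392.6 -134.5   13.7] z95 18.0
t 20.88 travel [ 1.3  0.6 47.1] dr [-0.     0.001  0.001] rows 1.1
```

Emit:
{"api": "play_rows", "payload": {
  "targets": [
    {"travel":[0,0,8],"dr":[0,0,0]},
    {"travel":[0,0,20],"dr":[0,0,0]},
    {"travel":[0,0,32],"dr":[0,0,0]},
    {"travel":[0,0,40],"dr":[0,0,0]},
    {"travel":[0,0,44],"dr":[0,0,0]},
    {"travel":[0,0,46],"dr":[0,0,0]},
    {"travel":[0,0,46],"dr":[0,0,0]},
    {"travel":[0,0,46],"dr":[0,0,0]},
    {"travel":[0,0,46],"dr":[0,0,0]},
    {"travel":[0,0,46],"dr":[0,0,0]}
  ]
}}

```text
time_s: 21.72
position: [0.4448, -0.0573, 0.0048]
ee_rot: [[-1.0, 0.023, 0.001], [0.023, 1.0, -0.0], [-0.001, -0.0, -1.0]]
ft_force: [-0.5, 0.2, -0.0]
grip_width: 0.702
grip_force: 0.0
```

Emit:
{"api": "play_rows", "payload": {
  "hand": -1,
  "targets": [
    {"travel":[0,0,0],"dr":[0,0,0]},
    {"travel":[0,0,0],"dr":[0,0,0]},
    {"travel":[0,0,0],"dr":[0,0,0]},
    {"travel":[0,0,0],"dr":[0,0,0]},
    {"travel":[0,0,0],"dr":[0,0,0]},
    {"travel":[0,0,0],"dr":[0,0,0]},
    {"travel":[0,0,0],"dr":[0,0,0]},
    {"travel":[0,0,0],"dr":[0,0,0]},
    {"travel":[0,0,0],"dr":[0,0,0]},
    {"travel":[0,0,0],"dr":[0,0,0]}
  ]
}}

```text
time_s: 22.55
position: [0.4444, -0.0571, 0.0044]
ee_rot: [[-1.0, 0.023, 0.0], [0.023, 1.0, 0.0], [-0.0, 0.0, -1.0]]
ft_force: [-0.2, 1.6, 0.6]
grip_width: 0.364
grip_force: 28.2
```

Emit:
{"api": "play_rows", "payload": {
  "targets": [
    {"travel":[0,0,-4],"dr":[0,0,0]},
    {"travel":[0,0,-12],"dr":[0,0,0]},
    {"travel":[0,0,-24],"dr":[0,0,0]},
    {"travel":[0,0,-40],"dr":[0,0,0]},
    {"travel":[0,0,-56],"dr":[0,0,0]},
    {"travel":[0,0,-72],"dr":[0,0,0]},
    {"travel":[0,0,-84],"dr":[0,0,0]},
    {"travel":[0,0,-90],"dr":[0,0,0]},
    {"travel":[0,0,-92],"dr":[0,0,0]},
    {"travel":[0,0,-92],"dr":[0,0,0]}
  ]
}}

```text
time_s: 23.38
position: [0.4444, -0.0572, 0.0967]
ee_rot: [[-1.0, 0.023, 0.001], [0.023, 1.0, -0.0], [-0.001, -0.0, -1.0]]
ft_force: [0.3, -0.1, -2.0]
grip_width: 0.36
grip_force: 28.4
```

```bash
python3 - <<'E'
from h import *
plan([0.6287,0.0349,0.095],-85.4)
E
```

```text
t 23.38 travel [-182.1   96.2    1.8] dr [0.000e+00 1.000e-03 1.468e+00] rows 4.9
```

Emit:
{"api": "play_rows", "payload": {
  "targets": [
    {"travel":[-14,7,-2],"dr":[0,0,0.11]},
    {"travel":[-34,18,-4],"dr":[0,0,0.22]},
    {"travel":[-58,30,-4],"dr":[0,0,0.33]},
    {"travel":[-82,43,-4],"dr":[0,0,0.44]},
    {"travel":[-106,56,-4],"dr":[0,0,0.55]},
    {"travel":[-128,68,-4],"dr":[0,0,0.66]},
    {"travel":[-148,78,-4],"dr":[0,0,0.77]},
    {"travel":[-164,87,-4],"dr":[0,0,0.88]},
    {"travel":[-175,92,-4],"dr":[0,0,0.99]},
    {"travel":[-182,96,-4],"dr":[0,0,1.1]}
  ]
}}

```text
time_s: 24.22
position: [0.6287, 0.0355, 0.0985]
ee_rot: [[-0.429, 0.903, -0.002], [0.903, 0.429, 0.0], [0.001, -0.002, -1.0]]
ft_force: [-0.2, -0.4, -1.5]
grip_width: 0.361
grip_force: 28.4
```

Emit:
{"api": "play_rows", "payload": {
  "targets": [
    {"travel":[0,0,0],"dr":[0,0,0.1]},
    {"travel":[0,0,0],"dr":[0,0,0.2]},
    {"travel":[0,0,0],"dr":[0,0,0.29]},
    {"travel":[0,0,0],"dr":[0,0,0.34]},
    {"travel":[0,0,0],"dr":[0,0,0.368]},
    {"travel":[0,0,0],"dr":[0,0,0.368]},
    {"travel":[0,0,0],"dr":[0,0,0.368]},
    {"travel":[0,0,0],"dr":[0,0,0.368]},
    {"travel":[0,0,0],"dr":[0,0,0.368]},
    {"travel":[0,0,0],"dr":[0,0,0.368]}
  ]
}}

```text
time_s: 25.05
position: [0.6283, 0.0347, 0.1001]
ee_rot: [[-0.08, 0.997, -0.0], [0.997, 0.08, 0.0], [0.0, -0.0, -1.0]]
ft_force: [0.4, 0.1, -2.5]
grip_width: 0.363
grip_force: 28.4
```

```bash
python3 - <<'E'
from h import *
s=env.read_state();print(s["position"],s["ft_force"],s["grip_width"])
p=env.capture("top");cv2.imwrite("pics/o3.png",ortho(p,z=.09))
plan([0.6287,0.0349,0.010],-85.4)
E
```

```text
[0.62833739 0.03473783 0.10011251] [ 0.43617289  0.06724662 -2.51783259] 0.36285672249406026
t 25.1 travel [ 0.1  0.3 90.2] dr [-0. -0. -0.] rows 2.2
```

View pics/o3.png

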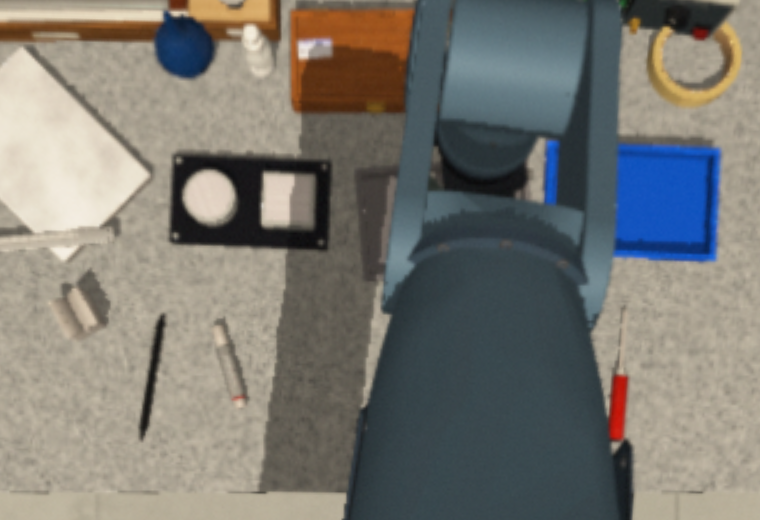

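```bash
python3 - <<'E'
from h import *
W=np.load("top0.npz")["W"]
m=(W[...,2]>.03)&(W[...,0]>.66)&(W[...,0]<.85)&(W[...,1]>-.1)&(W[...,1]<.25)
q=W[m];
for y in np.arange(-.1,.25,.05):
    t=q[(q[:,1]>=y)&(q[:,1]<y+.05)]
    if len(t): print(round(y,2),t[:,0].min().round(3),t[:,2].max().round(3))
E
```

```text
-0.1 0.668 0.1
-0.05 0.762 0.099
0.0 0.678 0.043
0.05 0.668 0.042
0.1 0.732 0.044
0.15 0.737 0.042
0.2 0.738 0.088
```

Emit:
{"api": "play_rows", "payload": {
  "targets": [
    {"travel":[0,0,10],"dr":[0,0,0]},
    {"travel":[0,0,25],"dr":[0,0,0]},
    {"travel":[0,0,42],"dr":[0,0,0]},
    {"travel":[0,0,58],"dr":[0,0,0]},
    {"travel":[0,0,70],"dr":[0,0,0]},
    {"travel":[0,0,79],"dr":[0,0,0]},
    {"travel":[0,0,85],"dr":[0,0,0]},
    {"travel":[0,0,89],"dr":[0,0,0]},
    {"travel":[0,0,91],"dr":[0,0,0]},
    {"travel":[0,0,91],"dr":[0,0,0]}
  ]
}}

```text
time_s: 25.93
position: [0.6287, 0.0347, 0.0094]
ee_rot: [[-0.08, 0.997, 0.0], [0.997, 0.08, -0.0], [-0.0, 0.0, -1.0]]
ft_force: [-0.5, 0.3, -1.8]
grip_width: 0.362
grip_force: 28.4
```

Emit:
{"api": "play_rows", "payload": {
  "hand": -0.05,
  "targets": [
    {"travel":[0,0,0],"dr":[0,0,0]},
    {"travel":[0,0,0],"dr":[0,0,0]},
    {"travel":[0,0,0],"dr":[0,0,0]},
    {"travel":[0,0,0],"dr":[0,0,0]},
    {"travel":[0,0,-5],"dr":[0,0,0]},
    {"travel":[0,0,-18],"dr":[0,0,0]},
    {"travel":[0,0,-40],"dr":[0,0,0]},
    {"travel":[0,0,-70],"dr":[0,0,0]},
    {"travel":[0,0,-105],"dr":[0,0,0]},
    {"travel":[0,0,-140],"dr":[0,0,0]}
  ]
}}

```text
time_s: 26.77
position: [0.6281, 0.0348, 0.1517]
ee_rot: [[-0.08, 0.997, -0.0], [0.997, 0.08, 0.0], [0.0, -0.0, -1.0]]
ft_force: [0.1, 0.4, 0.6]
grip_width: 0.476
grip_force: 0.0
```

```bash
python3 - <<'E'
from h import *
plan([0.40,0.04,0.22],-9)
E
```

```text
t 26.77 travel [  23.4 -227.   -68.3] dr [-0.    -0.    -1.334] rows 5.7
```

Emit:
{"api": "play_rows", "payload": {
  "hand": -0.2,
  "targets": [
    {"travel":[2,-14,-15],"dr":[0,0,-0.12]},
    {"travel":[5,-36,-30],"dr":[0,0,-0.24]},
    {"travel":[8,-62,-45],"dr":[0,0,-0.36]},
    {"travel":[11,-92,-55],"dr":[0,0,-0.48]},
    {"travel":[14,-124,-62],"dr":[0,0,-0.6]},
    {"travel":[17,-156,-68],"dr":[0,0,-0.72]},
    {"travel":[20,-186,-68],"dr":[0,0,-0.84]},
    {"travel":[22,-208,-68],"dr":[0,0,-0.96]},
    {"travel":[23,-221,-68],"dr":[0,0,-1.08]},
    {"travel":[23,-227,-68],"dr":[0,0,-1.2]}
  ]
}}

```text
time_s: 27.6
position: [0.3987, 0.0398, 0.2185]
ee_rot: [[-0.96, 0.281, 0.002], [0.281, 0.96, -0.0], [-0.002, 0.0, -1.0]]
ft_force: [-0.2, 0.3, -0.3]
grip_width: 0.401
grip_force: 0.0
```

```bash
python3 - <<'E'
from h import *
p=env.capture("wrist");print(env.read_state()["position"])
blobs(p,nmin=100);blobs(p,x=(.57,.67),zmin=.008,zmax=.022,y=(-.04,.14),nmin=100)
a=ortho(p,z=.012,x=(.38,.70),y=(-.05,.32),s=1500);cv2.imwrite("pics/pl.png",cv2.convertScaleAbs(a,alpha=1.5))
q=[b for b in [cloud(p)]][0]
for c,ang in(((.4565,.0386),-8.7),((.4576,.2842),16.7)):
    d=np.array([np.cos(np.radians(ang)),np.sin(np.radians(ang))]);n=np.array([-d[1],d[0]])
    r=q.reshape(-1,3);r=r[(r[:,2]>.007)&(r[:,2]<.03)];u=(r[:,:2]-c)@d;v=(r[:,:2]-c)@n;k=(abs(u)<.05)&(abs(v)<.02)
    print(ang,[(round(a*1000),round(1000*np.ptp(v[k&(abs(u-a)<.003)]),1) if (k&(abs(u-a)<.003)).sum()>3 else None) for a in np.arange(-.045,.046,.006)])
E
```

```text
[0.39872168 0.0397001  0.21849374]
737 rect c (448.4 368.5) size 12.2 133.1 ang 82.2 med [445.1 368.4   7.7] z95 9.3
1136 rect c (457.4 283.5) size 93.3 17.9 ang 16.9 med [454. 280.  13.] z95 15.1
931 rect c (456.2 38.9) size 16.9 92.7 ang 81.5 med [450.6  39.5  12.2] z95 14.8
1033 rect c (433.0 -140.9) size 17.5 116.2 ang 85.6 med [ 416.2 -137.4   12.9] z95 15.6
371 rect c (554.6 117.8) size 11.1 39.8 ang 1.8 med [553.2 119.2  23. ] z95 26.4
132 rect c (558.4 24.1) size 3.2 30.6 ang 0.3 med [559.   31.1  18.9] z95 25.9
147 rect c (644.3 -24.9) size 34.2 40.7 ang 35.5 med [644.1 -29.8  16.2] z95 20.6
-8.7 [(-45, np.float64(9.3)), (-39, np.float64(13.7)), (-33, np.float64(16.8)), (-27, np.float64(16.2)), (-21, np.float64(16.2)), (-15, np.float64(16.1)), (-9, np.float64(16.8)), (-3, np.float64(15.7)), (3, np.float64(16.8)), (9, np.float64(16.3)), (15, np.float64(16.0)), (21, np.float64(15.6)), (27, np.float64(8.7)), (33, np.float64(9.8)), (39, np.float64(9.7)), (45, np.float64(8.8))]
16.7 [(-45, np.float64(13.2)), (-39, np.float64(14.6)), (-33, np.float64(16.2)), (-27, np.float64(16.3)), (-21, np.float64(16.4)), (-15, np.float64(16.0)), (-9, np.float64(16.7)), (-3, np.float64(16.9)), (3, np.float64(15.5)), (9, np.float64(17.0)), (15, np.float64(16.4)), (21, np.float64(14.9)), (27, np.float64(13.4)), (33, np.float64(13.4)), (39, np.float64(13.6)), (45, np.float64(12.7))]
```

View pics/pl.png

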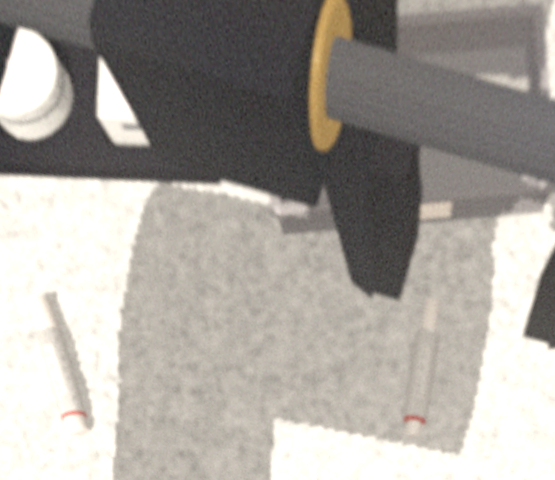

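Emit:
{"api": "play_rows", "payload": {
  "hand": -0.15,
  "targets": [
    {"travel":[-7,3,12],"dr":[0,0,-0.05]},
    {"travel":[-16,6,34],"dr":[0,0,-0.1]},
    {"travel":[-26,9,62],"dr":[0,0,-0.134]},
    {"travel":[-33,11.5,92],"dr":[0,0,-0.134]},
    {"travel":[-35.7,12.5,122],"dr":[0,0,-0.134]},
    {"travel":[-35.7,12.5,148],"dr":[0,0,-0.134]},
    {"travel":[-35.7,12.5,163],"dr":[0,0,-0.134]},
    {"travel":[-35.7,12.5,168],"dr":[0,0,-0.134]},
    {"travel":[-35.7,12.5,168],"dr":[0,0,-0.134]},
    {"travel":[-35.7,12.5,168],"dr":[0,0,-0.134]}
  ]
}}

```text
time_s: 28.48
position: [0.439, 0.0411, 0.0503]
ee_rot: [[-0.988, 0.157, 0.001], [0.157, 0.988, -0.0], [-0.001, -0.0, -1.0]]
ft_force: [0.6, 0.1, -0.3]
grip_width: 0.428
grip_force: 0.0
```

```bash
python3 - <<'E'
from h import *
p=env.capture("wrist");blobs(p,x=(.36,.54),y=(-.0,.08),zmax=.03,nmin=100)
p=env.capture("top");blobs(p,x=(.57,.67),zmin=.008,zmax=.022,y=(-.04,.14),nmin=20)
plan([0.4365,0.0417,0.004],-8.6)
E
```

```text
3011 rect c (456.5 38.4) size 17.0 93.7 ang 81.4 med [448.3  39.3  12.3] z95 14.8
37 rect c (667.9 106.4) size 3.4 67.3 ang 5.2 med [666.8 108.9  16. ] z95 21.2
357 rect c (633.3 23.1) size 39.4 120.0 ang 7.7 med [635.8  40.2  16.9] z95 20.5
t 28.58 travel [ 3.3  0.2 46.9] dr [-0.     0.003 -0.007] rows 1.1
```

Emit:
{"api": "play_rows", "payload": {
  "targets": [
    {"travel":[3,0.2,8],"dr":[0,0,0]},
    {"travel":[3,0.2,20],"dr":[0,0,0]},
    {"travel":[3,0.2,32],"dr":[0,0,0]},
    {"travel":[3,0.2,40],"dr":[0,0,0]},
    {"travel":[3,0.2,44],"dr":[0,0,0]},
    {"travel":[3,0.2,46],"dr":[0,0,0]},
    {"travel":[3,0.2,46.5],"dr":[0,0,0]},
    {"travel":[3,0.2,46.5],"dr":[0,0,0]},
    {"travel":[3,0.2,46.5],"dr":[0,0,0]},
    {"travel":[3,0.2,46.5],"dr":[0,0,0]}
  ]
}}

```text
time_s: 29.42
position: [0.4357, 0.0419, 0.0033]
ee_rot: [[-0.988, 0.156, 0.001], [0.156, 0.988, -0.0], [-0.001, -0.0, -1.0]]
ft_force: [-0.3, -0.1, 0.8]
grip_width: 0.43
grip_force: 0.0
```

Emit:
{"api": "play_rows", "payload": {
  "hand": -1,
  "targets": [
    {"travel":[0,0,0],"dr":[0,0,0]},
    {"travel":[0,0,0],"dr":[0,0,0]},
    {"travel":[0,0,0],"dr":[0,0,0]},
    {"travel":[0,0,0],"dr":[0,0,0]},
    {"travel":[0,0,0],"dr":[0,0,0]},
    {"travel":[0,0,0],"dr":[0,0,0]},
    {"travel":[0,0,0],"dr":[0,0,0]},
    {"travel":[0,0,0],"dr":[0,0,0]},
    {"travel":[0,0,0],"dr":[0,0,0]},
    {"travel":[0,0,0],"dr":[0,0,0]}
  ]
}}

```text
time_s: 30.25
position: [0.4353, 0.0419, 0.0029]
ee_rot: [[-0.988, 0.156, 0.0], [0.156, 0.988, -0.0], [-0.0, 0.0, -1.0]]
ft_force: [-1.4, 1.1, 4.2]
grip_width: 0.174
grip_force: 30.0
```

Emit:
{"api": "play_rows", "payload": {
  "targets": [
    {"travel":[0,0,-4],"dr":[0,0,0]},
    {"travel":[0,0,-12],"dr":[0,0,0]},
    {"travel":[0,0,-24],"dr":[0,0,0]},
    {"travel":[0,0,-40],"dr":[0,0,0]},
    {"travel":[0,0,-56],"dr":[0,0,0]},
    {"travel":[0,0,-70],"dr":[0,0,0]},
    {"travel":[0,0,-76],"dr":[0,0,0]},
    {"travel":[0,0,-76],"dr":[0,0,0]},
    {"travel":[0,0,-76],"dr":[0,0,0]},
    {"travel":[0,0,-76],"dr":[0,0,0]}
  ]
}}

```text
time_s: 31.08
position: [0.4346, 0.042, 0.0782]
ee_rot: [[-0.988, 0.156, -0.001], [0.156, 0.988, 0.0], [0.001, 0.0, -1.0]]
ft_force: [-0.3, 0.5, -1.0]
grip_width: 0.167
grip_force: 30.0
```

```bash
python3 - <<'E'
from h import *
plan([0.5942,0.1024,0.08],4.6)
E
```

```text
t 31.08 travel [-148.2   84.6   -2. ] dr [ 0.    -0.001 -0.237] rows 4.1
```

Emit:
{"api": "play_rows", "payload": {
  "targets": [
    {"travel":[-12,7,0],"dr":[0,0,-0.03]},
    {"travel":[-32,18,0],"dr":[0,0,-0.07]},
    {"travel":[-58,33,0],"dr":[0,0,-0.11]},
    {"travel":[-86,49,0],"dr":[0,0,-0.15]},
    {"travel":[-112,64,0],"dr":[0,0,-0.19]},
    {"travel":[-132,75,0],"dr":[0,0,-0.225]},
    {"travel":[-144,82,0],"dr":[0,0,-0.237]},
    {"travel":[-148.2,84.6,0],"dr":[0,0,-0.237]},
    {"travel":[-148.2,84.6,0],"dr":[0,0,-0.237]},
    {"travel":[-148.2,84.6,0],"dr":[0,0,-0.237]}
  ]
}}

```text
time_s: 31.92
position: [0.5934, 0.1023, 0.0776]
ee_rot: [[-0.997, -0.08, -0.003], [-0.08, 0.997, -0.0], [0.003, 0.0, -1.0]]
ft_force: [-0.7, 0.3, -1.1]
grip_width: 0.171
grip_force: 30.0
```

```bash
python3 - <<'E'
from h import *
s=env.read_state();P=s["position"];R=np.array(s["ee_rot"]);print(P,s["grip_width"],s["ft_force"])
p=env.capture("wrist");W=cloud(p).reshape(-1,3);q=(W-P)@R
m=(abs(q[:,1])<.012)&(q[:,2]>-.03)&(q[:,2]<.015)&(abs(q[:,0])<.09);t=q[m]
print(len(t),[(round(a*1000),(np.median(t[abs(t[:,0]-a)<.005],0)*1000).round(1).tolist()) for a in np.arange(-.08,.05,.02) if (abs(t[:,0]-a)<.005).sum()>5],t[:,0].min(),t[:,0].max())
blobs(p,x=(.57,.67),zmin=.008,zmax=.023,y=(-.04,.14),nmin=100)
plan([0.5942,0.1024,0.08],4.6)
E
```

```text
[0.59340578 0.10225642 0.07759114] 0.17090595803480757 [-0.68483884  0.25714134 -1.13232862]
4484 [(-60, [-60.0, -0.4, -7.5]), (-20, [-19.7, -0.5, -10.5]), (0, [0.1, -0.6, -11.0]), (20, [18.9, -1.0, -7.7])] -0.06752242178673706 0.025876238014268818
4981 rect c (618.9 18.6) size 92.5 113.9 ang 5.1 med [628.6  17.2  16.3] z95 20.8
210 rect c (593.1 133.9) size 45.6 0.8 ang 4.7 med [591.8 133.7  15.6] z95 22.2
t 31.97 travel [-0.9  0.2 -2.1] dr [ 0.    -0.002 -0.001] rows 0.1
```

Emit:
{"api": "play_rows", "payload": {
  "targets": [
    {"travel":[0.5,0.2,10],"dr":[0,0,0]},
    {"travel":[0.5,0.2,24],"dr":[0,0,0]},
    {"travel":[0.5,0.2,38],"dr":[0,0,0]},
    {"travel":[0.5,0.2,50],"dr":[0,0,0]},
    {"travel":[0.5,0.2,59],"dr":[0,0,0]},
    {"travel":[0.5,0.2,65],"dr":[0,0,0]},
    {"travel":[0.5,0.2,68],"dr":[0,0,0]},
    {"travel":[0.5,0.2,70],"dr":[0,0,0]},
    {"travel":[0.5,0.2,70],"dr":[0,0,0]},
    {"travel":[0.5,0.2,70],"dr":[0,0,0]}
  ]
}}

```text
time_s: 32.8
position: [0.5948, 0.1025, 0.0093]
ee_rot: [[-0.997, -0.08, 0.001], [-0.08, 0.997, -0.0], [-0.001, -0.0, -1.0]]
ft_force: [-0.1, 0.0, -0.7]
grip_width: 0.173
grip_force: 30.0
```

Emit:
{"api": "play_rows", "payload": {
  "hand": -0.48,
  "targets": [
    {"travel":[0,0,0],"dr":[0,0,0]},
    {"travel":[0,0,0],"dr":[0,0,0]},
    {"travel":[0,0,0],"dr":[0,0,0]},
    {"travel":[0,0,0],"dr":[0,0,0]},
    {"travel":[0,0,-5],"dr":[0,0,0]},
    {"travel":[0,0,-18],"dr":[0,0,0]},
    {"travel":[0,0,-40],"dr":[0,0,0]},
    {"travel":[0,0,-70],"dr":[0,0,0]},
    {"travel":[10,10,-100],"dr":[0,0,0]},
    {"travel":[30,25,-125],"dr":[0,0,0]}
  ]
}}

```text
time_s: 33.63
position: [0.5647, 0.1242, 0.1377]
ee_rot: [[-0.997, -0.078, 0.005], [-0.078, 0.997, -0.0], [-0.005, -0.001, -1.0]]
ft_force: [-0.3, -0.3, 0.7]
grip_width: 0.259
grip_force: 0.0
```

```bash
python3 - <<'E'
from h import *
p=env.capture("wrist");print(env.read_state()["position"]);blobs(p,zmax=.03,nmin=100);blobs(p,x=(.57,.67),zmin=.008,zmax=.023,y=(-.04,.14),nmin=100)
plan([0.4574,0.2838,0.05],16.8)
E
```

```text
[0.5625373  0.12756613 0.14180026]
1058 rect c (474.7 -143.2) size 9.7 96.7 ang 80.9 med [ 455.4 -141.4    9.1] z95 13.8
2386 rect c (458.7 281.4) size 92.7 14.6 ang 16.9 med [455.5 279.6  12.9] z95 15.0
807 rect c (468.0 366.1) size 12.4 82.1 ang 81.3 med [470.  364.6   7.6] z95 9.1
1400 rect c (557.9 68.2) size 11.5 138.4 ang 3.3 med [556.1  83.5  24.9] z95 26.2
3171 rect c (617.9 20.8) size 94.2 117.7 ang 5.0 med [628.8  27.7  16.3] z95 20.3
1395 rect c (620.6 108.0) size 102.5 29.8 ang 20.7 med [607.2 107.2  16.1] z95 19.6
t 33.68 travel [ 92.8 164.2  91.3] dr [ 0.     0.007 -0.212] rows 5.0
```

Emit:
{"api": "play_rows", "payload": {
  "hand": -0.15,
  "targets": [
    {"travel":[10,18,0],"dr":[0,0,-0.03]},
    {"travel":[25,45,5],"dr":[0,0,-0.07]},
    {"travel":[42,80,15],"dr":[0,0,-0.12]},
    {"travel":[58,113,30],"dr":[0,0,-0.16]},
    {"travel":[71,140,50],"dr":[0,0,-0.2]},
    {"travel":[80,158,68],"dr":[0,0,-0.212]},
    {"travel":[83.9,166,82],"dr":[0,0,-0.212]},
    {"travel":[83.9,166,90],"dr":[0,0,-0.212]},
    {"travel":[83.9,166,91],"dr":[0,0,-0.212]},
    {"travel":[83.9,166,91],"dr":[0,0,-0.212]}
  ]
}}

```text
time_s: 34.52
position: [0.4661, 0.2833, 0.0433]
ee_rot: [[-0.958, -0.288, 0.0], [-0.288, 0.958, -0.0], [-0.0, -0.0, -1.0]]
ft_force: [-0.5, 0.2, 0.8]
grip_width: 0.423
grip_force: 0.0
```

```bash
python3 - <<'E'
from h import *
p=env.capture("wrist");blobs(p,x=(.36,.54),y=(.24,.33),zmax=.03,nmin=100)
plan([0.4661,0.2863,0.0035],16.8)
E
```

```text
3937 rect c (457.8 284.0) size 93.0 16.9 ang 17.1 med [451.4 282.1  13. ] z95 14.8
t 34.57 travel [-0.2  3.1 40.3] dr [-0.     0.001 -0.002] rows 1.0
```

Emit:
{"api": "play_rows", "payload": {
  "targets": [
    {"travel":[0,2,5],"dr":[0,0,0]},
    {"travel":[0,3.1,14],"dr":[0,0,0]},
    {"travel":[0,3.1,25],"dr":[0,0,0]},
    {"travel":[0,3.1,33],"dr":[0,0,0]},
    {"travel":[0,3.1,37],"dr":[0,0,0]},
    {"travel":[0,3.1,39],"dr":[0,0,0]},
    {"travel":[0,3.1,40],"dr":[0,0,0]},
    {"travel":[0,3.1,40],"dr":[0,0,0]},
    {"travel":[0,3.1,40],"dr":[0,0,0]},
    {"travel":[0,3.1,40],"dr":[0,0,0]}
  ]
}}

```text
time_s: 35.4
position: [0.4649, 0.2869, 0.0032]
ee_rot: [[-0.958, -0.288, 0.001], [-0.288, 0.958, 0.0], [-0.001, 0.0, -1.0]]
ft_force: [0.3, 0.4, -0.1]
grip_width: 0.425
grip_force: 0.0
```

Emit:
{"api": "play_rows", "payload": {
  "hand": -1,
  "targets": [
    {"travel":[0,0,0],"dr":[0,0,0]},
    {"travel":[0,0,0],"dr":[0,0,0]},
    {"travel":[0,0,0],"dr":[0,0,0]},
    {"travel":[0,0,0],"dr":[0,0,0]},
    {"travel":[0,0,0],"dr":[0,0,0]},
    {"travel":[0,0,0],"dr":[0,0,0]},
    {"travel":[0,0,0],"dr":[0,0,0]},
    {"travel":[0,0,0],"dr":[0,0,0]},
    {"travel":[0,0,0],"dr":[0,0,0]},
    {"travel":[0,0,0],"dr":[0,0,0]}
  ]
}}

```text
time_s: 36.23
position: [0.4647, 0.2868, 0.003]
ee_rot: [[-0.958, -0.288, 0.0], [-0.288, 0.958, 0.0], [-0.0, 0.0, -1.0]]
ft_force: [-1.1, -0.4, 3.8]
grip_width: 0.17
grip_force: 30.0
```

Emit:
{"api": "play_rows", "payload": {
  "targets": [
    {"travel":[0,0,-4],"dr":[0,0,0]},
    {"travel":[0,0,-12],"dr":[0,0,0]},
    {"travel":[0,0,-24],"dr":[0,0,0]},
    {"travel":[0,0,-40],"dr":[0,0,0]},
    {"travel":[0,0,-58],"dr":[0,0,0]},
    {"travel":[0,0,-75],"dr":[0,0,0]},
    {"travel":[0,0,-86],"dr":[0,0,0]},
    {"travel":[0,0,-90],"dr":[0,0,0]},
    {"travel":[0,0,-90],"dr":[0,0,0]},
    {"travel":[0,0,-90],"dr":[0,0,0]}
  ]
}}

```text
time_s: 37.07
position: [0.4643, 0.2866, 0.0927]
ee_rot: [[-0.958, -0.288, -0.0], [-0.288, 0.958, -0.0], [0.0, -0.0, -1.0]]
ft_force: [-0.4, -0.6, -1.4]
grip_width: 0.17
grip_force: 30.0
```

```bash
python3 - <<'E'
from h import *
plan([0.5989,0.0074,0.094],-85.4)
E
```

```text
t 37.07 travel [ -48.4 -306.2   -1.3] dr [-0.    -0.     1.783] rows 7.4
```

Emit:
{"api": "play_rows", "payload": {
  "targets": [
    {"travel":[-2,-12,0],"dr":[0,0,0.08]},
    {"travel":[-5,-34,0],"dr":[0,0,0.18]},
    {"travel":[-10,-62,0],"dr":[0,0,0.29]},
    {"travel":[-15,-93,0],"dr":[0,0,0.4]},
    {"travel":[-20,-124,0],"dr":[0,0,0.51]},
    {"travel":[-25,-155,0],"dr":[0,0,0.62]},
    {"travel":[-30,-186,0],"dr":[0,0,0.73]},
    {"travel":[-34,-216,0],"dr":[0,0,0.84]},
    {"travel":[-38,-243,0],"dr":[0,0,0.95]},
    {"travel":[-42,-265,0],"dr":[0,0,1.06]}
  ]
}}

```text
time_s: 37.9
position: [0.5808, 0.043, 0.0913]
ee_rot: [[-0.715, 0.699, -0.002], [0.699, 0.715, 0.0], [0.002, -0.002, -1.0]]
ft_force: [-0.1, -0.1, -0.8]
grip_width: 0.172
grip_force: 30.0
```

```bash
python3 - <<'E'
from h import *
plan([0.5989,0.0074,0.094],-85.4);print(env.read_state()["grip_width"])
E
```

```text
t 37.9 travel [-37.8 -12.8  -2.7] dr [-0.002 -0.001  0.716] rows 1.0
0.17211033156058395
```

Emit:
{"api": "play_rows", "payload": {
  "targets": [
    {"travel":[-16,-5,0],"dr":[0,0,0.11]},
    {"travel":[-29,-10,0],"dr":[0,0,0.22]},
    {"travel":[-36,-12,0],"dr":[0,0,0.33]},
    {"travel":[-37.8,-12.8,0],"dr":[0,0,0.44]},
    {"travel":[-37.8,-12.8,0],"dr":[0,0,0.54]},
    {"travel":[-37.8,-12.8,0],"dr":[0,0,0.63]},
    {"travel":[-37.8,-12.8,0],"dr":[0,0,0.69]},
    {"travel":[-37.8,-12.8,0],"dr":[0,0,0.716]},
    {"travel":[-37.8,-12.8,0],"dr":[0,0,0.716]},
    {"travel":[-37.8,-12.8,0],"dr":[0,0,0.716]}
  ]
}}

```text
time_s: 38.73
position: [0.5986, 0.0097, 0.0916]
ee_rot: [[-0.088, 0.996, -0.002], [0.996, 0.088, 0.0], [0.001, -0.002, -1.0]]
ft_force: [-0.2, -0.4, -0.4]
grip_width: 0.17
grip_force: 30.0
```

```bash
python3 - <<'E'
from h import *
s=env.read_state();P=s["position"];R=np.array(s["ee_rot"]);print(P,s["grip_width"])
p=env.capture("wrist");W=cloud(p).reshape(-1,3);q=(W-P)@R
m=(abs(q[:,1])<.012)&(q[:,2]>-.02)&(q[:,2]<.015)&(abs(q[:,0])<.09);t=q[m]
print(len(t),t[:,0].min(),t[:,0].max())
a=cv2.convertScaleAbs(ortho(p,z=.02,x=(.54,.70),y=(-.06,.16),s=2500),alpha=1.5);cv2.imwrite("pics/g.png",a)
plan([0.5989,0.0074,0.008],-85.4)
E
```

```text
[0.59863212 0.00970179 0.0916221 ] 0.1695504950355633
5861 -0.029863869870232415 0.05232054346193874
t 38.78 travel [-2.3  0.  83.8] dr [-0.002 -0.     0.008] rows 2.0
```

View pics/g.png

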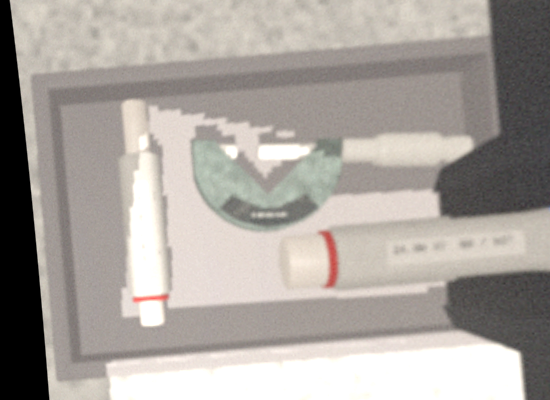

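Emit:
{"api": "play_rows", "payload": {
  "targets": [
    {"travel":[-1.5,-1,10],"dr":[0,0,0.008]},
    {"travel":[-2.3,-1,25],"dr":[0,0,0.008]},
    {"travel":[-2.3,-1,41],"dr":[0,0,0.008]},
    {"travel":[-2.3,-1,55],"dr":[0,0,0.008]},
    {"travel":[-2.3,-1,66],"dr":[0,0,0.008]},
    {"travel":[-2.3,-1,74],"dr":[0,0,0.008]},
    {"travel":[-2.3,-1,79],"dr":[0,0,0.008]},
    {"travel":[-2.3,-1,82],"dr":[0,0,0.008]},
    {"travel":[-2.3,-1,83],"dr":[0,0,0.008]},
    {"travel":[-2.3,-1,83],"dr":[0,0,0.008]}
  ]
}}

```text
time_s: 39.62
position: [0.5989, 0.0072, 0.0101]
ee_rot: [[-0.079, 0.997, 0.0], [0.997, 0.079, -0.0], [-0.0, 0.0, -1.0]]
ft_force: [0.9, -0.3, -0.5]
grip_width: 0.171
grip_force: 30.0
```

Emit:
{"api": "play_rows", "payload": {
  "hand": -0.48,
  "targets": [
    {"travel":[0,0,0],"dr":[0,0,0]},
    {"travel":[0,0,0],"dr":[0,0,0]},
    {"travel":[0,0,0],"dr":[0,0,0]},
    {"travel":[0,0,0],"dr":[0,0,0]},
    {"travel":[0,0,-5],"dr":[0,0,0]},
    {"travel":[0,0,-18],"dr":[0,0,0]},
    {"travel":[0,0,-40],"dr":[0,0,0]},
    {"travel":[0,0,-70],"dr":[0,0,0]},
    {"travel":[0,0,-105],"dr":[0,0,0]},
    {"travel":[0,0,-140],"dr":[0,0,0]}
  ]
}}

```text
time_s: 40.45
position: [0.5982, 0.0073, 0.1522]
ee_rot: [[-0.079, 0.997, -0.0], [0.997, 0.079, 0.0], [0.0, -0.0, -1.0]]
ft_force: [1.0, -0.3, -0.4]
grip_width: 0.263
grip_force: 0.0
```

```bash
python3 - <<'E'
from h import *
p=env.capture("wrist");blobs(p,zmax=.03,nmin=100)
p=env.capture("top");print("top");blobs(p,nmin=40)
plan([0.40,-0.138,0.18],0)
E
```

```text
1295 rect c (555.0 74.2) size 10.9 126.2 ang 0.5 med [556.4 100.5  25.1] z95 26.4
600 rect c (400.4 -138.5) size 16.9 48.3 ang 85.9 med [ 401.  -134.4   12.8] z95 15.6
top
76 rect c (555.3 103.3) size 8.8 70.1 ang 1.5 med [555.7 105.9  26.1] z95 28.9
146 rect c (447.1 371.1) size 10.9 126.3 ang 79.6 med [453.6 368.7   8. ] z95 10.7
t 40.55 travel [-128.1 -213.7  -23.9] dr [ 0.008  0.012 -1.492] rows 6.0
```

Emit:
{"api": "play_rows", "payload": {
  "hand": -0.1,
  "targets": [
    {"travel":[-9,-13,0],"dr":[0,0,-0.12]},
    {"travel":[-23,-34,0],"dr":[0,0,-0.24]},
    {"travel":[-41,-60,0],"dr":[0,0,-0.36]},
    {"travel":[-60,-90,0],"dr":[0,0,-0.48]},
    {"travel":[-80,-119,0],"dr":[0,0,-0.6]},
    {"travel":[-99,-147,0],"dr":[0,0,-0.72]},
    {"travel":[-114,-170,10],"dr":[0,0,-0.84]},
    {"travel":[-125,-186,20],"dr":[0,0,-0.96]},
    {"travel":[-130,-193,35],"dr":[0,0,-1.08]},
    {"travel":[-130.6,-194.2,50],"dr":[0,0,-1.2]}
  ]
}}

```text
time_s: 41.38
position: [0.4144, -0.1395, 0.1001]
ee_rot: [[-0.959, 0.284, 0.001], [0.284, 0.959, -0.001], [-0.001, -0.001, -1.0]]
ft_force: [0.7, 0.9, -0.4]
grip_width: 0.45
grip_force: 0.0
```

```bash
python3 - <<'E'
from h import *
p=env.capture("wrist");blobs(p,zmax=.03,x=(.33,.55),y=(-.2,-.08),nmin=100)
plan([0.4196,-0.139,0.045],-3.9)
E
```

```text
2336 rect c (448.4 -142.2) size 15.9 147.1 ang 85.6 med [ 416.9 -140.3   13.2] z95 15.6
t 41.43 travel [-6.8  0.9 52.2] dr [ 0.001 -0.003 -0.213] rows 1.3
```

Emit:
{"api": "play_rows", "payload": {
  "targets": [
    {"travel":[-3,0,5],"dr":[0,0,-0.08]},
    {"travel":[-6.5,0,16],"dr":[0,0,-0.16]},
    {"travel":[-6.5,0,32],"dr":[0,0,-0.205]},
    {"travel":[-6.5,0,50],"dr":[0,0,-0.205]},
    {"travel":[-6.5,0,66],"dr":[0,0,-0.205]},
    {"travel":[-6.5,0,79],"dr":[0,0,-0.205]},
    {"travel":[-6.5,0,88],"dr":[0,0,-0.205]},
    {"travel":[-6.5,0,92],"dr":[0,0,-0.205]},
    {"travel":[-6.5,0,93],"dr":[0,0,-0.205]},
    {"travel":[-6.5,0,93],"dr":[0,0,-0.205]}
  ]
}}

```text
time_s: 42.27
position: [0.4219, -0.1403, 0.0072]
ee_rot: [[-0.996, 0.087, 0.0], [0.087, 0.996, -0.0], [-0.0, -0.0, -1.0]]
ft_force: [0.2, 0.7, -0.9]
grip_width: 0.447
grip_force: 0.0
```

Emit:
{"api": "play_rows", "payload": {
  "hand": -1,
  "targets": [
    {"travel":[0,0,0],"dr":[0,0,0]},
    {"travel":[0,0,0],"dr":[0,0,0]},
    {"travel":[0,0,0],"dr":[0,0,0]},
    {"travel":[0,0,0],"dr":[0,0,0]},
    {"travel":[0,0,0],"dr":[0,0,0]},
    {"travel":[0,0,0],"dr":[0,0,0]},
    {"travel":[0,0,0],"dr":[0,0,0]},
    {"travel":[0,0,0],"dr":[0,0,0]},
    {"travel":[0,0,0],"dr":[0,0,0]},
    {"travel":[0,0,0],"dr":[0,0,0]}
  ]
}}

```text
time_s: 43.1
position: [0.4219, -0.1404, 0.0073]
ee_rot: [[-0.996, 0.087, 0.001], [0.087, 0.996, -0.0], [-0.001, -0.0, -1.0]]
ft_force: [-1.6, 0.2, 6.0]
grip_width: 0.172
grip_force: 30.0
```

Emit:
{"api": "play_rows", "payload": {
  "targets": [
    {"travel":[0,0,-4],"dr":[0,0,0]},
    {"travel":[0,0,-12],"dr":[0,0,0]},
    {"travel":[0,0,-24],"dr":[0,0,0]},
    {"travel":[0,0,-40],"dr":[0,0,0]},
    {"travel":[0,0,-58],"dr":[0,0,0]},
    {"travel":[0,0,-75],"dr":[0,0,0]},
    {"travel":[0,0,-86],"dr":[0,0,0]},
    {"travel":[0,0,-90],"dr":[0,0,0]},
    {"travel":[0,0,-90],"dr":[0,0,0]},
    {"travel":[0,0,-90],"dr":[0,0,0]}
  ]
}}

```text
time_s: 43.93
position: [0.4214, -0.1401, 0.0967]
ee_rot: [[-0.996, 0.087, -0.0], [0.087, 0.996, -0.0], [0.0, -0.0, -1.0]]
ft_force: [-0.2, 0.4, -0.7]
grip_width: 0.167
grip_force: 30.0
```

```bash
python3 - <<'E'
from h import *
plan([0.6582,-0.1215,0.094],-92.3)
E
```

```text
t 43.93 travel [-234.3   39.     2.7] dr [-0.    -0.     1.524] rows 5.7
```

Emit:
{"api": "play_rows", "payload": {
  "targets": [
    {"travel":[-14,2,0],"dr":[0,0,0.09]},
    {"travel":[-36,6,0],"dr":[0,0,0.2]},
    {"travel":[-64,11,0],"dr":[0,0,0.32]},
    {"travel":[-94,16,0],"dr":[0,0,0.44]},
    {"travel":[-124,21,0],"dr":[0,0,0.56]},
    {"travel":[-154,26,0],"dr":[0,0,0.68]},
    {"travel":[-182,30,0],"dr":[0,0,0.8]},
    {"travel":[-206,34,0],"dr":[0,0,0.92]},
    {"travel":[-223,37,0],"dr":[0,0,1.04]},
    {"travel":[-233,39,0],"dr":[0,0,1.16]}
  ]
}}

```text
time_s: 44.77
position: [0.6581, -0.121, 0.0948]
ee_rot: [[-0.313, 0.95, -0.002], [0.95, 0.313, 0.001], [0.001, -0.001, -1.0]]
ft_force: [0.0, 0.5, -0.2]
grip_width: 0.166
grip_force: 30.0
```

Emit:
{"api": "play_rows", "payload": {
  "targets": [
    {"travel":[0,0,0],"dr":[0,0,0.1]},
    {"travel":[0,0,0],"dr":[0,0,0.2]},
    {"travel":[0,0,0],"dr":[0,0,0.29]},
    {"travel":[0,0,0],"dr":[0,0,0.34]},
    {"travel":[0,0,0],"dr":[0,0,0.364]},
    {"travel":[0,0,0],"dr":[0,0,0.364]},
    {"travel":[0,0,0],"dr":[0,0,0.364]},
    {"travel":[0,0,0],"dr":[0,0,0.364]},
    {"travel":[0,0,0],"dr":[0,0,0.364]},
    {"travel":[0,0,0],"dr":[0,0,0.364]}
  ]
}}

```text
time_s: 45.6
position: [0.6571, -0.1215, 0.0968]
ee_rot: [[0.039, 0.999, -0.0], [0.999, -0.039, 0.0], [0.0, -0.0, -1.0]]
ft_force: [-0.5, 1.2, -1.4]
grip_width: 0.167
grip_force: 30.0
```

```bash
python3 - <<'E'
from h import *
s=env.read_state();P=s["position"];R=np.array(s["ee_rot"]);print(P,s["grip_width"])
p=env.capture("wrist");cv2.imwrite("pics/sd.png",p["frame"])
plan([0.6582,-0.1220,0.012],-92.3)
E
```

```text
[ 0.65706393 -0.12151069  0.0968169 ] 0.16742794545898962
t 45.65 travel [-0.4  1.1 84.9] dr [-0.     0.     0.001] rows 2.0
```

View pics/sd.png

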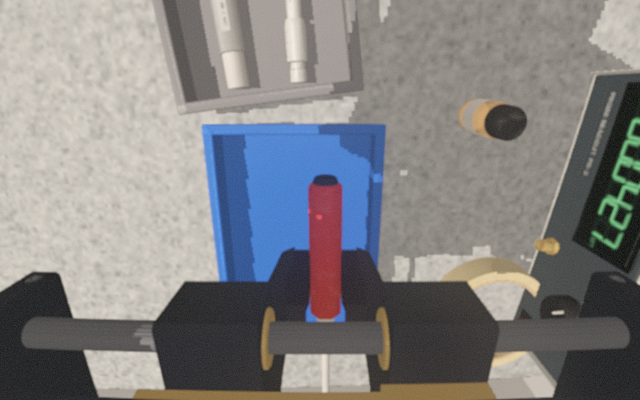

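Emit:
{"api": "play_rows", "payload": {
  "targets": [
    {"travel":[0,0.6,10],"dr":[0,0,0]},
    {"travel":[0,0.6,25],"dr":[0,0,0]},
    {"travel":[0,0.6,41],"dr":[0,0,0]},
    {"travel":[0,0.6,55],"dr":[0,0,0]},
    {"travel":[0,0.6,66],"dr":[0,0,0]},
    {"travel":[0,0.6,75],"dr":[0,0,0]},
    {"travel":[0,0.6,80],"dr":[0,0,0]},
    {"travel":[0,0.6,83.5],"dr":[0,0,0]},
    {"travel":[0,0.6,85],"dr":[0,0,0]},
    {"travel":[0,0.6,85],"dr":[0,0,0]}
  ]
}}

```text
time_s: 46.48
position: [0.6579, -0.1216, 0.012]
ee_rot: [[0.04, 0.999, 0.0], [0.999, -0.04, -0.0], [-0.0, 0.0, -1.0]]
ft_force: [-0.5, -0.4, -0.2]
grip_width: 0.172
grip_force: 30.0
```

Emit:
{"api": "play_rows", "payload": {
  "hand": -0.48,
  "targets": [
    {"travel":[0,0,0],"dr":[0,0,0]},
    {"travel":[0,0,0],"dr":[0,0,0]},
    {"travel":[0,0,0],"dr":[0,0,0]},
    {"travel":[0,0,0],"dr":[0,0,0]},
    {"travel":[0,0,-5],"dr":[0,0,0]},
    {"travel":[0,0,-18],"dr":[0,0,0]},
    {"travel":[0,0,-40],"dr":[0,0,0]},
    {"travel":[0,0,-70],"dr":[0,0,0]},
    {"travel":[0,0,-105],"dr":[0,0,0]},
    {"travel":[0,0,-140],"dr":[0,0,0]}
  ]
}}

```text
time_s: 47.32
position: [0.6574, -0.1214, 0.1542]
ee_rot: [[0.04, 0.999, -0.0], [0.999, -0.04, 0.0], [0.0, -0.0, -1.0]]
ft_force: [0.6, -0.4, 0.7]
grip_width: 0.261
grip_force: 0.0
```

```bash
python3 - <<'E'
from h import *
p=env.capture("top");cv2.imwrite("pics/t5.png",ortho(p));blobs(p,y=(-.24,.44),nmin=40)
plan([0.40,0.369,0.12],-10)
E
```

```text
100 rect c (555.9 83.1) size 8.3 110.2 ang 1.7 med [557.   93.4  26.2] z95 29.0
110 rect c (514.8 431.3) size 41.4 17.1 ang 2.2 med [511.7 432.3  27.4] z95 35.1
138 rect c (450.5 369.4) size 10.7 123.8 ang 81.4 med [451. 369.   8.] z95 10.5
t 47.37 travel [ 481.2 -281.5   38.2] dr [ 0.007  0.012 -1.436] rows 13.4
```

Emit:
{"api": "play_rows", "payload": {
  "hand": -0.2,
  "targets": [
    {"travel":[15,-7,-5],"dr":[0,0,-0.1]},
    {"travel":[40,-19,-10],"dr":[0,0,-0.22]},
    {"travel":[72,-35,-10],"dr":[0,0,-0.34]},
    {"travel":[106,-52,-10],"dr":[0,0,-0.46]},
    {"travel":[142,-69,-10],"dr":[0,0,-0.58]},
    {"travel":[178,-86,-10],"dr":[0,0,-0.7]},
    {"travel":[214,-104,-10],"dr":[0,0,-0.82]},
    {"travel":[250,-121,-10],"dr":[0,0,-0.94]},
    {"travel":[286,-139,-10],"dr":[0,0,-1.06]},
    {"travel":[320,-155,-10],"dr":[0,0,-1.18]}
  ]
}}

```text
time_s: 48.2
position: [0.5147, 0.2063, 0.1633]
ee_rot: [[-0.911, 0.412, 0.002], [0.412, 0.911, 0.0], [-0.001, 0.001, -1.0]]
ft_force: [1.3, 0.4, 1.1]
grip_width: 0.402
grip_force: 0.0
```

```bash
python3 - <<'E'
from h import *
plan([0.43,0.370,0.12],-9)
E
```

```text
t 48.2 travel [144.7 114.2  43.2] dr [ 0.001  0.002 -0.268] rows 4.5
```

Emit:
{"api": "play_rows", "payload": {
  "targets": [
    {"travel":[32,25,5],"dr":[0,0,-0.1]},
    {"travel":[64,50,10],"dr":[0,0,-0.2]},
    {"travel":[94,74,20],"dr":[0,0,-0.268]},
    {"travel":[120,94,30],"dr":[0,0,-0.268]},
    {"travel":[137,108,40],"dr":[0,0,-0.268]},
    {"travel":[144,114,43],"dr":[0,0,-0.268]},
    {"travel":[144.7,114.2,43],"dr":[0,0,-0.268]},
    {"travel":[144.7,114.2,43],"dr":[0,0,-0.268]},
    {"travel":[144.7,114.2,43],"dr":[0,0,-0.268]},
    {"travel":[144.7,114.2,43],"dr":[0,0,-0.268]}
  ]
}}

```text
time_s: 49.03
position: [0.4332, 0.3676, 0.1198]
ee_rot: [[-0.986, 0.164, 0.001], [0.164, 0.986, 0.0], [-0.001, 0.001, -1.0]]
ft_force: [0.9, -0.2, 1.1]
grip_width: 0.399
grip_force: 0.0
```

```bash
python3 - <<'E'
from h import *
p=env.capture("wrist");blobs(p,zmin=.004,zmax=.02,x=(.3,.56),y=(.3,.42),nmin=80);print(env.read_state()["position"])
plan([0.447,0.370,0.0035],-9)
E
```

```text
1502 rect c (443.9 371.6) size 9.9 143.2 ang 80.8 med [441.6 371.    7.3] z95 8.8
[0.43312162 0.3676057  0.11964111]
t 49.08 travel [-13.2   4.6 116.2] dr [ 0.001  0.001 -0.008] rows 2.8
```

Emit:
{"api": "play_rows", "payload": {
  "targets": [
    {"travel":[-6,3,12],"dr":[0,0,0]},
    {"travel":[-11.2,5.3,32],"dr":[0,0,0]},
    {"travel":[-11.2,5.3,54],"dr":[0,0,0]},
    {"travel":[-11.2,5.3,75],"dr":[0,0,0]},
    {"travel":[-11.2,5.3,92],"dr":[0,0,0]},
    {"travel":[-11.2,5.3,104],"dr":[0,0,0]},
    {"travel":[-11.2,5.3,111],"dr":[0,0,0]},
    {"travel":[-11.2,5.3,115],"dr":[0,0,0]},
    {"travel":[-11.2,5.3,116.5],"dr":[0,0,0]},
    {"travel":[-11.2,5.3,116.5],"dr":[0,0,0]}
  ]
}}

```text
time_s: 49.92
position: [0.4442, 0.3721, 0.0029]
ee_rot: [[-0.987, 0.162, 0.001], [0.162, 0.987, 0.0], [-0.001, 0.0, -1.0]]
ft_force: [0.3, 0.6, 0.6]
grip_width: 0.402
grip_force: 0.0
```

Emit:
{"api": "play_rows", "payload": {
  "hand": -1,
  "targets": [
    {"travel":[0,0,0],"dr":[0,0,0]},
    {"travel":[0,0,0],"dr":[0,0,0]},
    {"travel":[0,0,0],"dr":[0,0,0]},
    {"travel":[0,0,0],"dr":[0,0,0]},
    {"travel":[0,0,0],"dr":[0,0,0]},
    {"travel":[0,0,0],"dr":[0,0,0]},
    {"travel":[0,0,0],"dr":[0,0,0]},
    {"travel":[0,0,0],"dr":[0,0,0]},
    {"travel":[0,0,0],"dr":[0,0,0]},
    {"travel":[0,0,0],"dr":[0,0,0]}
  ]
}}

```text
time_s: 50.75
position: [0.444, 0.3722, 0.0028]
ee_rot: [[-0.987, 0.162, 0.001], [0.162, 0.987, 0.0], [-0.001, 0.0, -1.0]]
ft_force: [-1.6, -0.7, 5.0]
grip_width: 0.093
grip_force: 30.0
```

Emit:
{"api": "play_rows", "payload": {
  "targets": [
    {"travel":[0,0,-4],"dr":[0,0,0]},
    {"travel":[0,0,-12],"dr":[0,0,0]},
    {"travel":[0,0,-24],"dr":[0,0,0]},
    {"travel":[0,0,-42],"dr":[0,0,0]},
    {"travel":[0,0,-62],"dr":[0,0,0]},
    {"travel":[0,0,-80],"dr":[0,0,0]},
    {"travel":[0,0,-92],"dr":[0,0,0]},
    {"travel":[0,0,-98],"dr":[0,0,0]},
    {"travel":[0,0,-98],"dr":[0,0,0]},
    {"travel":[0,0,-98],"dr":[0,0,0]}
  ]
}}

```text
time_s: 51.58
position: [0.4436, 0.3719, 0.1003]
ee_rot: [[-0.987, 0.162, 0.0], [0.162, 0.987, 0.0], [-0.0, 0.0, -1.0]]
ft_force: [0.4, -0.9, -0.6]
grip_width: 0.102
grip_force: 30.0
```

```bash
python3 - <<'E'
from h import *
p=env.capture("wrist");s=env.read_state();P=s["position"];print(P,s["grip_width"],s["grip_force"])
q=(cloud(p).reshape(-1,3)-P)@np.array(s["ee_rot"]);t=q[(abs(q[:,1])<.008)&(q[:,2]>-.015)&(q[:,2]<.01)&(abs(q[:,0])<.1)];print(len(t),t[:,0].min(),t[:,0].max())
plan([0.613,-0.1497,0.1],-92.3)
E
```

```text
[0.4431894  0.3716921  0.09960995] 0.09882012936609663 29.992082566022873
3943 -0.07258251484897228 0.07204259766228596
t 51.63 travel [-2.521e+02 -4.870e+02 -3.000e-01] dr [-1.000e-03 -0.000e+00  1.448e+00] rows 13.1
```

Emit:
{"api": "play_rows", "payload": {
  "targets": [
    {"travel":[-7,-13,-4],"dr":[0,0,0.08]},
    {"travel":[-18,-35,-10],"dr":[0,0,0.18]},
    {"travel":[-33,-64,-15],"dr":[0,0,0.28]},
    {"travel":[-50,-96,-20],"dr":[0,0,0.39]},
    {"travel":[-67,-129,-20],"dr":[0,0,0.5]},
    {"travel":[-84,-162,-20],"dr":[0,0,0.61]},
    {"travel":[-101,-195,-20],"dr":[0,0,0.72]},
    {"travel":[-118,-228,-20],"dr":[0,0,0.83]},
    {"travel":[-135,-261,-20],"dr":[0,0,0.94]},
    {"travel":[-152,-294,-20],"dr":[0,0,1.05]}
  ]
}}

```text
time_s: 52.47
position: [0.5454, 0.0555, 0.119]
ee_rot: [[-0.345, 0.939, -0.002], [0.939, 0.345, 0.0], [0.001, -0.002, -1.0]]
ft_force: [0.4, 1.1, 0.2]
grip_width: 0.099
grip_force: 30.0
```

```bash
python3 - <<'E'
from h import *
plan([0.613,-0.1497,0.1],-92.3)
E
```

```text
t 52.47 travel [-216.    -7.4   18.8] dr [-0.002 -0.001  0.393] rows 5.2
```

Emit:
{"api": "play_rows", "payload": {
  "targets": [
    {"travel":[-35,-1,2],"dr":[0,0,0.09]},
    {"travel":[-70,-2,5],"dr":[0,0,0.18]},
    {"travel":[-105,-4,9],"dr":[0,0,0.27]},
    {"travel":[-140,-5,13],"dr":[0,0,0.34]},
    {"travel":[-172,-6,17],"dr":[0,0,0.385]},
    {"travel":[-196,-7,19],"dr":[0,0,0.393]},
    {"travel":[-210,-7.4,19],"dr":[0,0,0.393]},
    {"travel":[-216,-7.4,19],"dr":[0,0,0.393]},
    {"travel":[-216,-7.4,19],"dr":[0,0,0.393]},
    {"travel":[-216,-7.4,19],"dr":[0,0,0.393]}
  ]
}}

```text
time_s: 53.3
position: [0.6143, -0.1465, 0.1008]
ee_rot: [[0.034, 0.999, -0.001], [0.999, -0.034, 0.001], [0.001, -0.001, -1.0]]
ft_force: [0.6, 0.1, 0.4]
grip_width: 0.093
grip_force: 30.0
```

```bash
python3 - <<'E'
from h import *
p=env.capture("wrist");cv2.imwrite("pics/pen.png",p["frame"]);s=env.read_state();print(s["position"],s["grip_width"])
plan([0.613,-0.1497,0.0075],-92.3)
E
```

```text
[ 0.61434116 -0.14605601  0.10104819] 0.09773848765372246
t 53.35 travel [-3.8 -1.1 93.5] dr [-0.001 -0.001  0.006] rows 2.2
```

View pics/pen.png

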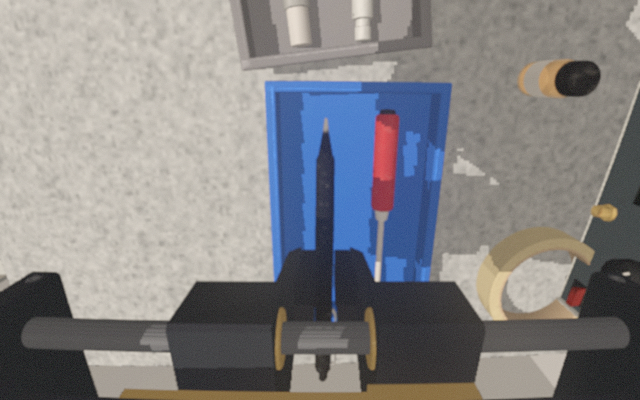

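Emit:
{"api": "play_rows", "payload": {
  "targets": [
    {"travel":[-2,-1,10],"dr":[0,0,0.006]},
    {"travel":[-3.5,-1,27],"dr":[0,0,0.006]},
    {"travel":[-3.5,-1,45],"dr":[0,0,0.006]},
    {"travel":[-3.5,-1,61],"dr":[0,0,0.006]},
    {"travel":[-3.5,-1,74],"dr":[0,0,0.006]},
    {"travel":[-3.5,-1,83],"dr":[0,0,0.006]},
    {"travel":[-3.5,-1,89],"dr":[0,0,0.006]},
    {"travel":[-3.5,-1,92],"dr":[0,0,0.006]},
    {"travel":[-3.5,-1,93],"dr":[0,0,0.006]},
    {"travel":[-3.5,-1,93],"dr":[0,0,0.006]}
  ]
}}

```text
time_s: 54.18
position: [0.6141, -0.1512, 0.0087]
ee_rot: [[0.041, 0.999, 0.001], [0.999, -0.041, -0.0], [-0.0, 0.001, -1.0]]
ft_force: [-0.5, -0.7, -1.1]
grip_width: 0.097
grip_force: 30.0
```

Emit:
{"api": "play_rows", "payload": {
  "hand": -0.55,
  "targets": [
    {"travel":[0,0,0],"dr":[0,0,0]},
    {"travel":[0,0,0],"dr":[0,0,0]},
    {"travel":[0,0,0],"dr":[0,0,0]},
    {"travel":[0,0,0],"dr":[0,0,0]},
    {"travel":[0,0,-5],"dr":[0,0,0]},
    {"travel":[0,0,-18],"dr":[0,0,0]},
    {"travel":[0,0,-40],"dr":[0,0,0]},
    {"travel":[0,0,-70],"dr":[0,0,0]},
    {"travel":[0,0,-105],"dr":[0,0,0]},
    {"travel":[0,0,-140],"dr":[0,0,0]}
  ]
}}

```text
time_s: 55.02
position: [0.6134, -0.1509, 0.1506]
ee_rot: [[0.041, 0.999, -0.0], [0.999, -0.041, 0.0], [0.0, -0.0, -1.0]]
ft_force: [0.8, 0.3, 0.9]
grip_width: 0.226
grip_force: 0.0
```

Emit:
{"api": "play_rows", "payload": {
  "targets": [
    {"travel":[0,-30,-10],"dr":[0,0,-0.1]},
    {"travel":[0,-65,-20],"dr":[0,0,-0.2]},
    {"travel":[0,-100,-30],"dr":[0,0,-0.3]},
    {"travel":[0,-135,-40],"dr":[0,0,-0.4]},
    {"travel":[0,-170,-50],"dr":[0,0,-0.5]},
    {"travel":[0,-200,-50],"dr":[0,0,-0.6]},
    {"travel":[0,-225,-50],"dr":[0,0,-0.7]},
    {"travel":[0,-240,-50],"dr":[0,0,-0.8]},
    {"travel":[0,-245,-50],"dr":[0,0,-0.8]},
    {"travel":[0,-245,-50],"dr":[0,0,-0.8]}
  ]
}}

```text
time_s: 55.85
position: [0.3686, -0.1413, 0.1994]
ee_rot: [[-0.685, 0.728, 0.002], [0.728, 0.685, -0.001], [-0.002, 0.0, -1.0]]
ft_force: [-0.8, -0.1, -0.3]
grip_width: 0.226
grip_force: 0.0
```

```bash
python3 - <<'E'
from h import *
p=env.capture("top");cv2.imwrite("pics/fin.png",ortho(p));blobs(p,zmin=.018,x=(.58,.7),y=(.17,.36))
print("row");blobs(p,y=(-.24,.46),zmin=.004,nmin=40);print(env.read_state()["position"],env.read_state()["time_s"])
E
```

```text
387 rect c (639.9 301.8) size 54.7 53.8 ang 45.0 med [639.6 301.5  28.3] z95 30.7
502 rect c (637.5 219.2) size 56.4 57.1 ang 88.7 med [636.  218.6  28. ] z95 31.1
row
106 rect c (555.8 83.1) size 8.6 110.4 ang 1.4 med [557.   93.4  25.5] z95 29.2
285 rect c (513.8 446.9) size 45.0 35.8 ang 29.3 med [511.5 443.   27.3] z95 34.8
[ 0.36944663 -0.14145151  0.199424  ] 55.9
```

View pics/fin.png

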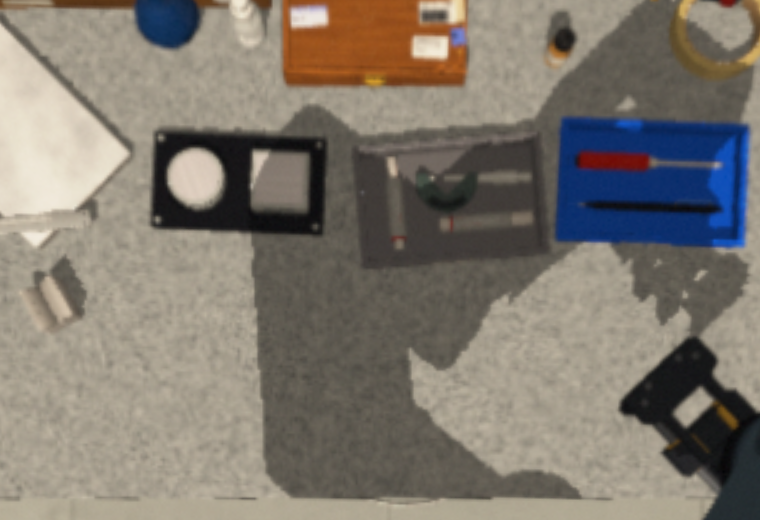

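The last picture shows both blocks level in their recesses. The three gauges are in the grey tray, and the pen and screwdriver are in the blue one. The V-block and vial are untouched.

```bash
python3 - <<'E'
from h import *
p=env.capture("top");W=cloud(p).reshape(-1,3)
for c in((.6395,.302),(.6365,.219)):
    t=W[(np.hypot(W[:,0]-c[0],W[:,1]-c[1])<.022)];print(np.linalg.lstsq(np.c_[t[:,:2]-c,np.ones(len(t))],t[:,2],rcond=None)[0].round(3))
print(env.hand_in())
E
```

```text
[-0.01   0.006  0.028]
[-0.003  0.004  0.028]
the job is handed in; nothing more can be done
None
```

The job is done and handed in after about 56 s: both blocks measured flat and fully home in their recesses, the micrometer and two plug gauges are in the grey tray, the black pen and screwdriver are in the blue tray (no marker pen was present), and the V-block and vial were left where they stood.

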